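# Stack the converter modules and take the stack height with the sprung swing gauge

## Task

Stack all the white converter modules lying on the desk flat on top of one another in the gauge fixture's cradle. Then swing the sprung gauge bracket round over the stack, lock it there with the pin and let go; press the gauge down by its knob so the foot rests firmly on the top module for about a second, and let it rise. Finally pull the pin so the bracket swings back to its rest, and put the pin back in its stand, leaving the modules stacked and the mouse and the handheld meter where they are.

Things in the scene. Friction and masses are not known exactly. Their poses are not given: they have to be found in the camera images.
- fixture: The fixed gauge fixture: a dark steel base 170 x 360 x 12 mm that carries the cradle, the pivot column with its sprung bracket, and the lock deck. Origin under it; x away from the robot, z up. Cradle centre at y = +100 mm, pivot at y = -50 mm, both at x = 0. Its place and yaw vary.
- tail_end (a point): Middle of the end of the bracket's tail, 120 mm from the pivot; turns with the bracket. Push the tail on its clockwise flank (the flank facing the cradle at rest) with the shank of the held pin in an arc about the pivot, until over the lock hole, then lower the pin: the tail leans on its shank and the bracket stays, the pin tilted by up to 10 degrees towards -x.
- cradle_floor (a point): Centre of the cradle's inside floor, 12 mm above the desk. Axes are the fixture's: x along the cradle, away from the robot, z up. The cradle is 128 mm (x) by 58 mm (y) inside, with two end plates and four corner posts, 88 mm tall plus a flare to 100 mm; its long sides are open over the middle 86 mm for fingers. Modules lie in it one upon another, long side along x, either way round.
- pivot_axis (a point): Point on the bracket's vertical pivot axis, 131 mm above the desk (middle of the lever's thickness). Axes are the fixture's, not the bracket's. Hub 40 mm across; hub and spring reach 170 mm above the desk. The lever is aluminium, 14 mm thick (124 to 138 mm above the desk): gauge arm on one side, its slide 150 mm from the pivot; plain tail opposite, 18 mm wide, reaching 120 mm.
- bracket (a joint): Bracket angle (rad): 0 at rest, growing counter-clockwise from above, at most 1.4. At 1.25 the gauge arm points along the fixture's +y (foot over the cradle centre) and the tail along -y; at 0 both are turned 1.25 clockwise. A damped spring returns it in about 1 s: 0.13 N m at rest, 0.30 N m at 1.25, so about 3 N on the tail. Locked when held above 1.17 by the pin.
- lock_hole (a point): Mouth of the lock hole in a raised steel deck 60 x 60 mm, top 118 mm above the desk (6 mm under the tail). Hole 14 mm wide, 26 mm deep, mouth chamfered 3 mm. It lies 95 mm along -y and 15 mm along -x of the pivot (fixture axes, also this point's). A pin on this axis touches the tail's flank at bracket angle 1.25; turned back about the pivot with the bracket, it touches at any angle.
- gauge (a joint): Downward travel (m) of the gauge's slide: 0 up (spring-held), 0.075 at most. At 0 the foot's underside is 108 mm above the cradle floor, so it rests on a stack of height h at 0.108 - h. The spring takes about 1 N net to start and 4 N at the bottom; it rises by itself when let go.
- gauge_foot: The gauge's round steel foot, 26 mm across; origin at the centre of its underside, z up. It is carried on the bracket's gauge arm.
- gauge_knob (a point): Centre of the top face of the gauge's round black push knob, 36 mm across, 126 mm above the foot's underside, on the same vertical slide; it moves with bracket and slide.
- pin_head (a point): Centre of the locking pin's square black head, where it is grasped: 24 x 24 x 40 mm (z); x and y square to its faces, z from tip to head. Under it a round steel shank 12 mm thick, 63 mm long, end tapered; the tip is 83 mm below this point. 60 g. At the start it stands in its stand, tip 30 mm below the mouth.
- pin_tip (a point): The end of the pin's shank, on its axis; same axes as the pin's head.
- stand_hole (a point): Mouth of the pin stand's hole: a fixed grey block 70 x 70 x 50 mm, the hole in the middle of its top, 14 mm wide, 30 mm deep, chamfered 3 mm. z up. Its place varies.
- mouse: Black computer mouse, 116 x 62 x 38 mm, origin under its middle; a bystander to leave alone.
- meter: Grey handheld meter, 170 x 85 x 30 mm, origin under its middle; a bystander to leave alone.
- module1_c (a point): Centre of a converter module: white plastic housing 120 (x) x 50 (y) x 24 mm (z) with black end caps, 160 g, lying flat; z up. All modules are alike; 2 to 4 of the four are present (None when absent).
- module2_c (a point): Centre of a converter module: white plastic housing 120 (x) x 50 (y) x 24 mm (z) with black end caps, 160 g, lying flat; z up. All modules are alike; 2 to 4 of the four are present (None when absent).
- module3_c (a point): Centre of a converter module: white plastic housing 120 (x) x 50 (y) x 24 mm (z) with black end caps, 160 g, lying flat; z up. All modules are alike; 2 to 4 of the four are present (None when absent).
- module4_c (a point): Centre of a converter module: white plastic housing 120 (x) x 50 (y) x 24 mm (z) with black end caps, 160 g, lying flat; z up. All modules are alike; 2 to 4 of the four are present (None when absent).
There are look-alikes about, which are no part of the job. What is shaped like the part that bears module2_c but yellow is not meant.

How it is judged:
On the way, in this order (a step that is already met when the one before it is completed fails the run):
1. all the modules are stacked in the cradle and let go (horizontal distance between each of module1_c, module2_c, module3_c, module4_c and cradle_floor below 0.014 m and z of module1_c in the frame of cradle_floor between 0.006 and 0.094 m and angle between each of module1_c, module2_c, module3_c, module4_c's own z axis and vertical below 0.12 rad and z of module2_c in the frame of cradle_floor between 0.006 and 0.094 m and z of module3_c in the frame of cradle_floor between 0.006 and 0.094 m and z of module4_c in the frame of cradle_floor between 0.006 and 0.094 m and contact force between the fingers and module1 below 0.1 N and contact force between the fingers and module2 below 0.1 N and contact force between the fingers and module3 below 0.1 N and contact force between the fingers and module4 below 0.1 N), for 0.3 s.
2. the bracket is swung over the stack and locked by the pin in the lock hole, and let go (value of joint bracket above 1.17 rad and horizontal distance between pin_tip and lock_hole below 0.008 m and z of pin_tip in the frame of lock_hole below -0.015 m and angle between pin_tip's own z axis and vertical below 0.3 rad and contact force between the fingers and anything else below 0.2 N), for 0.3 s.
3. the gauge foot is pressed on the top module with the bracket locked (value of joint bracket above 1.17 rad and horizontal distance between pin_tip and lock_hole below 0.008 m and z of pin_tip in the frame of lock_hole below -0.015 m and angle between pin_tip's own z axis and vertical below 0.3 rad and value of joint gauge above 0.006 m and (contact force between gauge_foot and module1 above 1 N or contact force between gauge_foot and module2 above 1 N or contact force between gauge_foot and module3 above 1 N or contact force between gauge_foot and module4 above 1 N)), for 0.5 s.
4. the pin is out of the lock hole and the bracket is back at its rest, the gauge up (value of joint bracket below 0.1 rad and value of joint gauge below 0.006 m and distance between pin_tip and lock_hole above 0.03 m), for 0.2 s.
At the end, for the whole second after the job is handed in: Every module lies flat in the cradle stack (centre within 14 mm of the cradle's axis, tilt under 0.12 rad), the bracket is at rest (under 0.10 rad) with the gauge up (under 6 mm), and the pin stands in its stand (tip at least 18 mm below the mouth, within 8 mm of its axis), all still (horizontal distance between each of module1_c, module2_c, module3_c, module4_c and cradle_floor below 0.014 m and z of module1_c in the frame of cradle_floor between 0.006 and 0.094 m and angle between each of module1_c, module2_c, module3_c, module4_c's own z axis and vertical below 0.12 rad and z of module2_c in the frame of cradle_floor between 0.006 and 0.094 m and z of module3_c in the frame of cradle_floor between 0.006 and 0.094 m and z of module4_c in the frame of cradle_floor between 0.006 and 0.094 m and horizontal distance between pin_tip and stand_hole below 0.008 m and z of pin_tip in the frame of stand_hole below -0.018 m and angle between pin_tip's own z axis and vertical below 0.2 rad and value of joint bracket below 0.1 rad and value of joint gauge below 0.006 m and linear speed of each of module1, module2, module3, module4, pin below 0.03 m/s); the robot touches nothing.
It fails at once if the mouse is pushed more than 5 cm aside or tipped (distance of mouse from where it was at the start of the episode above 0.05 m or angle between mouse's own z axis and vertical above 0.5 rad).
It fails at once if the meter is pushed more than 5 cm aside or tipped (distance of meter from where it was at the start of the episode above 0.05 m or angle between meter's own z axis and vertical above 0.5 rad).
Of module1, module2, module3, module4 only 2 to 4 are there at a start; the rules pass over those that are not, and their reading is None.
At some moment in a run one of module1, module2, module3, module4 may be knocked a few centimetres aside while the robot is not near it.
It also fails if it takes over 210 s, if anything falls off the work surface, if the arm or the gripper's body presses on something with over 40 N, if the wrist force passes 120 N, or if a joint passes its speed limit or range.

## Robot

A 6-joint arm with a two-finger parallel gripper is mounted at the origin on the work surface. World frame = base frame: x ahead of the robot, y to its left, z up, the work surface at z = 0. Lengths are in m, angles in rad, forces in N, time in s.
With the tool pointing down it reaches from about 0.35 to 0.975 m from the base axis. Payload 7.1 kg.
Tool frame: the origin (TCP) lies midway between the tips of the shut fingers; the grasp point (between the pads) lies 19 mm behind it; z points along the fingers, y is the line along which they close (so a half turn about z gives the same grasp; the last joint's range is limited). The gripper opens to 88 mm and grips with 3 to 60 N. Pads are 20 mm wide; open, the fingers measure 115 mm over their backs; the gripper's body (75 mm by 178 mm) begins 61 mm behind the grasp point.
Start: joints at [-1.246, 0.423, 1.63, -0, 1.089, -0.019], TCP at [0.211, -0.588, 0.223] pointing down, gripper open.
Joint ranges: [-3, 3], [-0.9, 2.11], [0.09, 2.58], [-1.31, 4.45], [0.11, 2.69], [-2.54, 2.54]. Speed limits (rad/s): [2.39, 2.39, 3.01, 3.14, 3.14, 3.14].

## Interface

Orientations are given as a rotation vector (axis times angle).
In Python, from rig import arm gives the robot as it stands. The module is installed in compiled form; this text tells all that it offers.
- The arm moves only by the tool drive_tool, never from a script. Its argument "plan" is a list of rows, each an object of numbers: "dx", "dy", "dz": the shift along the tool's x, y, z in cm; "wx", "wy", "wz": the turn, a rotation vector about the tool's x, y, z in degrees. In form: [{"dx": .., "dy": .., "dz": .., "wx": .., "wy": .., "wz": ..}, ...]. A call has 1 to 20 rows; each row is the pose to reach, as a shift and turn from the pose commanded when the call began, along the tool's axes at that moment; what a row does not reach only later rows make up. A row lasts 1/10 s, in which the tool goes at most 50 mm and 8.59 degrees, less where a joint would pass 70% of its speed; a pose out of reach is approached as far as the arm can. A call with a gripper value outside its range is refused whole. "fingers" is the finger opening in cm, from 0 to 8.78, set as the call begins (left out, the last holds). The fingers move at their own pace and stop on an object; "grip_force" is the grip in N (left out, the last holds). Time passes only in rows, so rows that repeat a pose let the fingers close. It gives the time, the measured TCP pose, the force, the opening and the grip force at its end, in the units of the state.
- arm.observe(): the state, without advancing time (a new reading comes with each control period).
- arm.snapshot(name): name is "scene" or "top"; returns a dict with "img" (384x512x3 uint8, red, green, blue), "camera_matrix" (3x3 intrinsics, pixels), "R" (3x3) and "t" (3): a world point X has camera coordinates R X + t. Camera axes: x right, y down, z forward; pixel columns grow to the right and rows downward; lengths in m; the calibration is good to about 2 mm. A picture is of the moment at which its call begins. There is no depth.
- arm.close_job(): hands the job in; it is judged then, once.
The state is a dict: "time_s": time; "joint_pos": joint angles; "dq": joint speeds; "joint_torque": joint torques, N m; "tool_pos": TCP position; "eef_rot": TCP orientation; "contact_force": force on the tool from outside, world axes, zero at the start; "torque": the same for the moment, N m; "gripper_width": finger opening in m; "gripper_force": force on a finger pad.
Only numpy, scipy, OpenCV 4.12 (cv2) and the standard library are available. Lean on these libraries where they do the work, as an engineer would, in place of code of your own. Each camera call takes 0.05 s, during which the arm holds its last target. There are 200 camera calls.

## Working session

There is one attempt and no reset: what is moved stays moved. The work goes in short steps, Python scripts to look and compute and a tool call to move; the robot and the scene stay as the last step left them, time stands still between calls to the robot, and variables do not carry over. Pictures are saved under pics/ and viewed, at most 14 in all, crops included, and the job is handed in when it is done.

Besides the shell and the picture viewer there is one more tool, called after "Request:" by a JSON object that holds its "fn" and its "kwargs", one argument or row to a line. drive_tool: Moves the arm, as the interface text tells. Its arguments: {"type":"object","properties":{"plan":{"type":"array","items":{"type":"object","properties":{"dx":{"type":"number"},"dy":{"type":"number"},"dz":{"type":"number"},"wx":{"type":"number"},"wy":{"type":"number"},"wz":{"type":"number"}}}},"fingers":{"type":"number"},"grip_force":{"type":"number"}},"required":["plan"]}

```bash
mkdir -p pics; cat > h.py <<'E'
import numpy as np, cv2
from rig import arm
from scipy.spatial.transform import Rotation as Ro
def snap(n,f=None):
    s=arm.snapshot(n)
    if f: cv2.imwrite('pics/'+f,cv2.cvtColor(s['img'],cv2.COLOR_RGB2BGR))
    return s
def ray(s,u,v):
    R=np.array(s['R']);t=np.array(s['t']);K=np.array(s['camera_matrix'])
    d=R.T@np.linalg.inv(K)@np.array([u,v,1.]);return -R.T@t,d
def at(s,u,v,z):
    c,d=ray(s,u,v);return c+d*(z-c[2])/d[2]
def tri(*obs):
    A=np.zeros((3,3));b=np.zeros(3)
    for s,u,v in obs:
        c,d=ray(s,u,v);d/=np.linalg.norm(d);P=np.eye(3)-np.outer(d,d);A+=P;b+=P@c
    x=np.linalg.solve(A,b);return x
def proj(s,X):
    p=np.array(s['camera_matrix'])@(np.array(s['R'])@np.array(X)+np.array(s['t']));return p[:2]/p[2]
E
python3 - <<'E'
from h import *
import pickle
print(arm.observe())
for n in('scene','top'):
    s=snap(n); pickle.dump(s,open(n+'.pkl','wb'))
    im=cv2.cvtColor(s['img'],cv2.COLOR_RGB2BGR)
    cv2.imwrite(f'pics/{n}0.png',cv2.resize(im,(800,600),interpolation=cv2.INTER_CUBIC))
    print(n,s['camera_matrix'],-np.array(s['R']).T@s['t'],s['R'])
E
```

```text
{'time_s': 0.0, 'joint_pos': array([-1.24600570e+00,  4.23825417e-01,  1.63067131e+00,  3.11858966e-06,
        1.08861581e+00, -1.90069515e-02]), 'dq': array([-0.00182028,  0.0002102 , -0.00087367, -0.00172357,  0.00066618,
        0.00093353]), 'joint_torque': array([ 1.42921774e-03, -5.44613814e+01, -2.73667556e+01,  6.41629030e-02,
        2.29208276e-02, -1.33337062e-04]), 'tool_pos': array([ 0.21051035, -0.58789535,  0.22191868]), 'eef_rot': array([-3.09381101e+00, -5.37121035e-01,  3.59138793e-04]), 'contact_force': array([-0.6558998 , -0.3994255 , -0.44964339]), 'torque': array([ 0.02223026, -0.00745842, -0.02887042]), 'gripper_force': 0.0, 'gripper_width': 0.08755409233242557}
scene [[463.00606066   0.         255.48310704]
 [  0.         463.00606066 185.61341471]
 [  0.           0.           1.        ]] [1.35699601 0.17020815 1.3479948 ] [[-0.02762034  0.99955578 -0.01119616]
 [ 0.82044393  0.01626961 -0.57149545]
 [-0.57105943 -0.02497072 -0.82052885]]
top [[352.19757724   0.         259.35795976]
 [  0.         352.19757724 189.3281146 ]
 [  0.           0.           1.        ]] [0.39826426 0.1120342  1.16579422] [[-3.54036939e-04 -9.99953942e-01 -9.59105226e-03]
 [-9.93350234e-01  1.45589575e-03 -1.15122511e-01]
 [ 1.15131172e-01  9.48651639e-03 -9.93304998e-01]]
```

View pics/scene0.png

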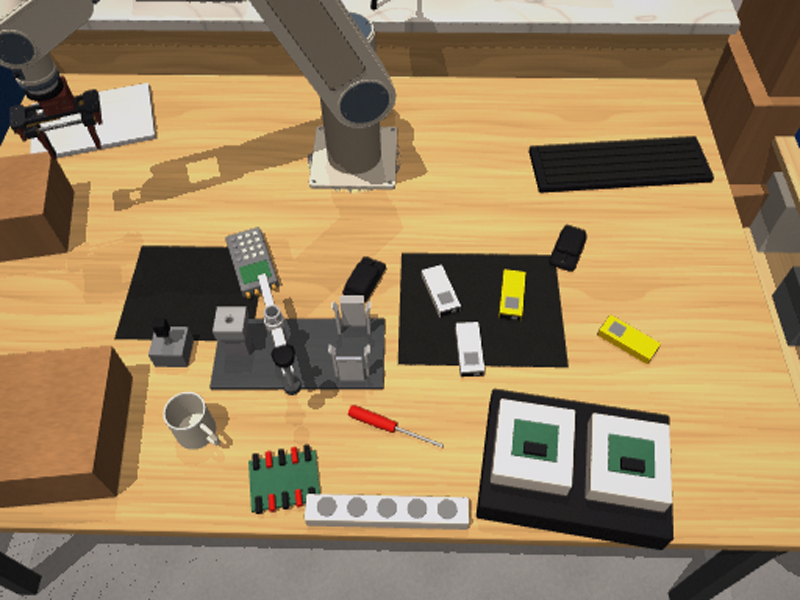

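View pics/top0.png

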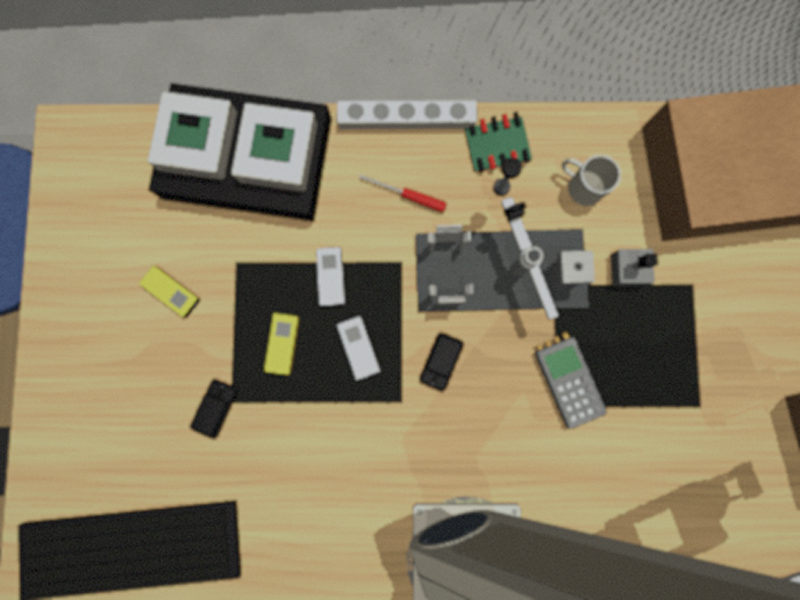

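Two white modules, with a yellow look-alike beside them. I'll enlarge both views to read points.

```bash
python3 - <<'E'
from h import *
import pickle
for n,(x0,y0,w,h,k) in dict(top=(192,120,240,150,3.333),scene=(90,140,240,130,3.333)).items():
    im=cv2.cvtColor(pickle.load(open(n+'.pkl','rb'))['img'],cv2.COLOR_RGB2BGR)[y0:y0+h,x0:x0+w]
    c=cv2.resize(im,(800,int(h*k)),interpolation=cv2.INTER_CUBIC)
    for i in range(0,w,20): cv2.putText(c,str(x0+i),(int(i*k),10),0,.35,(0,0,255),1);cv2.line(c,(int(i*k),12),(int(i*k),18),(0,0,255),1)
    for i in range(0,h,10): cv2.putText(c,str(y0+i),(0,int(i*k)+4),0,.35,(0,0,255),1)
    cv2.imwrite(f'pics/{n}1.png',c)
E
```

```text
(no output)
```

View pics/top1.png

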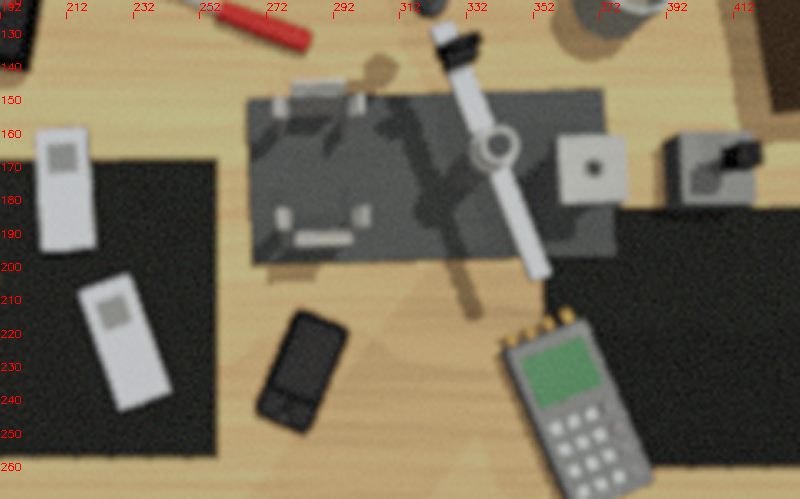

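View pics/scene1.png

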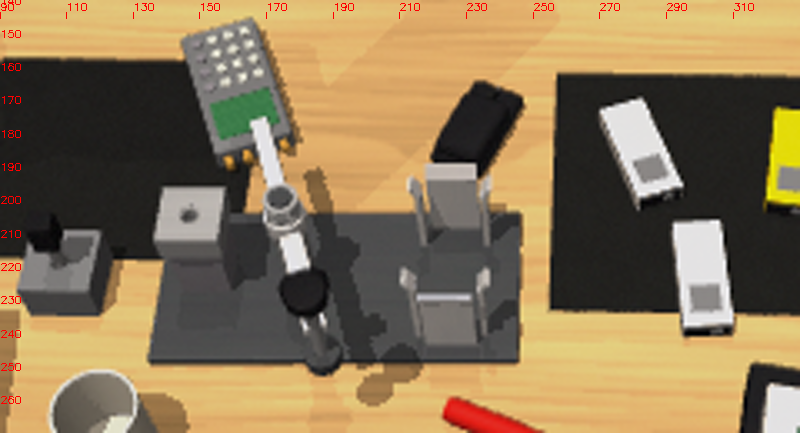

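The top crop shows the fixture base corners (247,99),(603,90),(616,256),(253,264), the lock hole (594,168), the hub (496,146), the pin head (743,155), and modules centred near (66,190) and (125,342). The scene crop shows the same things at the lock hole (189,215), hub (281,193) and pin head (45,231).

```bash
cat > m.py <<'E'
from h import *
import pickle
T=pickle.load(open('top.pkl','rb'));S=pickle.load(open('scene.pkl','rb'))
t=lambda x,y:(192+x/3.333-.4,120+y/3.333-.4); c=lambda x,y:(90+x/3.333-.4,140+y/3.333-.4)
E
python3 - <<'E'
from m import *
from scipy.optimize import least_squares
def rep(n,a,b,z): print(n,'tri',tri((T,*t(*a)),(S,*c(*b))).round(4),'top@z',at(T,*t(*a),z).round(4),'sc@z',at(S,*c(*b),z).round(4))
rep('lock',(594,168),(189,215),.118)
rep('hub',(496,146),(281,193),.165)
rep('pintop',(743,155),(45,231),.113)
rep('tailend',(540,277),(260,121),.138)
for n,l,f,s in(('top',[(247,99),(603,90),(616,256),(253,264)],t,T),('scene',[(520,362),(149,361),(168,213),(520,213)],c,S)):
    print(n,np.array([at(s,*f(*p),.012)[:2] for p in l]).round(4).tolist())
for n,a,b in(('A',[(37,130),(86,128),(96,247),(41,252)],[(732,323),(683,326),(672,222),(722,221)]),('B',[(78,290),(129,273),(172,391),(122,411)],[(682,185),(641,202),(600,112),(644,97)])):
    for s,f,l in((T,t,a),(S,c,b)):
        q=np.array([at(s,*f(*p),.024) for p in l])[:,:2]; print(n,q.mean(0).round(4),'len',np.linalg.norm((q[0]+q[1]-q[2]-q[3])/2).round(4),np.degrees(np.arctan2(*((q[0]+q[1]-q[2]-q[3])[::-1]))).round(1),'w',np.linalg.norm(q[0]-q[1]).round(3))
    print(tri((T,*t(*np.mean(a,0))),(S,*c(*np.mean(b,0)))))
for n,l,f,s in(('standtop',[(680,135),(755,135),(753,205),(680,205)],t,T),('standsc',[(110,229),(95,283),(19,283),(35,229)],c,S)):
    print(n,np.array([at(s,*f(*p),.05)[:2] for p in l]).round(4).tolist())
E
```

```text
lock tri [ 0.578  -0.2106  0.1164] top@z [ 0.5777 -0.2099  0.118 ] sc@z [ 0.579  -0.2102  0.118 ]
hub tri [ 0.5878 -0.1116  0.172 ] top@z [ 0.5891 -0.1118  0.165 ] sc@z [ 0.5831 -0.1147  0.165 ]
pintop tri [ 0.5916 -0.3493  0.1052] top@z [ 0.5902 -0.3465  0.113 ] sc@z [ 0.5965 -0.3455  0.113 ]
tailend tri [ 0.4781 -0.1542  0.1324] top@z [ 0.4777 -0.1531  0.138 ] sc@z [ 0.4822 -0.1524  0.138 ]
top [[0.6666, 0.1018], [0.6749, -0.2544], [0.5081, -0.2609], [0.5006, 0.0963]]
scene [[0.673, 0.1046], [0.6797, -0.2545], [0.5099, -0.2651], [0.5025, 0.0978]]
A [0.574  0.2813] len 0.1203 4.2 w 0.049
A [0.5757 0.2818] len 0.1181 3.5 w 0.048
[0.57431626 0.2821313  0.01939394]
B [0.4249 0.2206] len 0.1233 20.6 w 0.052
B [0.427  0.2224] len 0.1201 19.8 w 0.048
[0.42455369 0.22200382 0.01869896]
standtop [[0.6213, -0.3145], [0.6212, -0.3864], [0.5532, -0.381], [0.5533, -0.3115]]
standsc [[0.5541, -0.3074], [0.616, -0.3101], [0.6176, -0.3843], [0.5556, -0.3823]]
```

```bash
cat >> h.py <<'E'
def go(*W):
    """world waypoints (x,y,z,yaw of tool x deg; tool down) -> tool-frame rows"""
    o=arm.observe();R=Ro.from_rotvec(o['eef_rot']);p=np.array(o['tool_pos'])
    x=R.as_matrix()[:,0];print('t',round(o['time_s'],2),'tcp',p.round(4),'yaw',np.degrees(np.arctan2(x[1],x[0])).round(2),'F',o['contact_force'].round(1),'w',round(o['gripper_width'],4))
    for w in W:
        d=R.inv().apply(np.array(w[:3])-p)*100
        G=Ro.from_euler('z',w[3],degrees=True)*Ro.from_euler('x',180,degrees=True)
        r=np.degrees((R.inv()*G).as_rotvec());print(w,'->',d.round(2),r.round(2),'rows',int(np.ceil(max(np.linalg.norm(d)/5,np.linalg.norm(r)/8.59))))
E
python3 - <<'E'
from m import *
for n,a,b in(('near',(323,238),(451,168)),('far',(318,86),(445,297))): print(n,tri((T,*t(*a)),(S,*c(*b))).round(4))
for p in [(277,218),(362,216),(280,106),(358,104)]: print(at(T,*t(*p),.11).round(4))
go((.211,-.588,.42,19.7),(.45,-.42,.42,10),(.6,-.1,.42,4),(.575,.2815,.3,4),(.575,.2815,.1,4))
E
```

```text
near [0.5153 0.0342 0.1109]
far [0.6565 0.0374 0.1071]
[0.5337 0.0757 0.11  ]
[ 0.5354 -0.0012  0.11  ]
[0.6372 0.0724 0.11  ]
[0.6389 0.001  0.11  ]
t 0.1 tcp [ 0.2105 -0.5879  0.222 ] yaw 19.7 F [ 0.3  0.2 -1.1] w 0.0879
(0.211, -0.588, 0.42, 19.7) -> [ 4.00e-02 -1.00e-02 -1.98e+01] [-0.08  0.    0.  ] rows 4
(0.45, -0.42, 0.42, 10) -> [ 28.21  -7.76 -19.79] [-0.08  0.01  9.7 ] rows 8
(0.6, -0.1, 0.42, 4) -> [ 53.12 -32.83 -19.76] [-8.00e-02  1.00e-02  1.57e+01] rows 14
(0.575, 0.2815, 0.3, 4) -> [ 63.62 -69.58  -7.7 ] [-8.00e-02  1.00e-02  1.57e+01] rows 19
(0.575, 0.2815, 0.1, 4) -> [ 63.62 -69.55  12.3 ] [-8.00e-02  1.00e-02  1.57e+01] rows 20
```

Request:
{"fn": "drive_tool", "kwargs": {
  "plan": [
    {"dz":-5},
    {"dz":-10},
    {"dz":-15},
    {"dz":-19.8},
    {"dx":28.2,"dy":-7.8,"dz":-19.8,"wz":10},
    {"dx":28.2,"dy":-7.8,"dz":-19.8,"wz":10},
    {"dx":28.2,"dy":-7.8,"dz":-19.8,"wz":10},
    {"dx":28.2,"dy":-7.8,"dz":-19.8,"wz":10},
    {"dx":28.2,"dy":-7.8,"dz":-19.8,"wz":10},
    {"dx":28.2,"dy":-7.8,"dz":-19.8,"wz":10},
    {"dx":28.2,"dy":-7.8,"dz":-19.8,"wz":10},
    {"dx":53,"dy":-33,"dz":-19.8,"wz":15.7},
    {"dx":53,"dy":-33,"dz":-19.8,"wz":15.7},
    {"dx":53,"dy":-33,"dz":-19.8,"wz":15.7},
    {"dx":53,"dy":-33,"dz":-19.8,"wz":15.7},
    {"dx":53,"dy":-33,"dz":-19.8,"wz":15.7},
    {"dx":53,"dy":-33,"dz":-19.8,"wz":15.7},
    {"dx":53,"dy":-33,"dz":-19.8,"wz":15.7},
    {"dx":53,"dy":-33,"dz":-19.8,"wz":15.7},
    {"dx":53,"dy":-33,"dz":-19.8,"wz":15.7}
  ],
  "fingers": 8.78
}}

```text
invalid input
```

```bash
python3 -c "
from h import *
go((.575,.2815,.3,4),(.575,.2815,.1,4),(.575,.2815,.006,4))"
```

```text
t 0.1 tcp [ 0.2105 -0.5879  0.222 ] yaw 19.7 F [ 0.3  0.2 -1.1] w 0.0879
(0.575, 0.2815, 0.3, 4) -> [ 63.62 -69.58  -7.7 ] [-8.00e-02  1.00e-02  1.57e+01] rows 19
(0.575, 0.2815, 0.1, 4) -> [ 63.62 -69.55  12.3 ] [-8.00e-02  1.00e-02  1.57e+01] rows 20
(0.575, 0.2815, 0.006, 4) -> [ 63.62 -69.54  21.7 ] [-8.00e-02  1.00e-02  1.57e+01] rows 20
```

Request:
{"fn": "drive_tool", "kwargs": {
  "plan": [
    {"dx":0,"dy":0,"dz":-10,"wx":0,"wy":0,"wz":0},
    {"dx":0,"dy":0,"dz":-10,"wx":0,"wy":0,"wz":0},
    {"dx":0,"dy":0,"dz":-19.8,"wx":0,"wy":0,"wz":0},
    {"dx":0,"dy":0,"dz":-19.8,"wx":0,"wy":0,"wz":0},
    {"dx":28.2,"dy":-7.8,"dz":-19.8,"wx":0,"wy":0,"wz":10},
    {"dx":28.2,"dy":-7.8,"dz":-19.8,"wx":0,"wy":0,"wz":10},
    {"dx":28.2,"dy":-7.8,"dz":-19.8,"wx":0,"wy":0,"wz":10},
    {"dx":28.2,"dy":-7.8,"dz":-19.8,"wx":0,"wy":0,"wz":10},
    {"dx":28.2,"dy":-7.8,"dz":-19.8,"wx":0,"wy":0,"wz":10},
    {"dx":28.2,"dy":-7.8,"dz":-19.8,"wx":0,"wy":0,"wz":10},
    {"dx":28.2,"dy":-7.8,"dz":-19.8,"wx":0,"wy":0,"wz":10},
    {"dx":53,"dy":-33,"dz":-19.8,"wx":0,"wy":0,"wz":15.7},
    {"dx":53,"dy":-33,"dz":-19.8,"wx":0,"wy":0,"wz":15.7},
    {"dx":53,"dy":-33,"dz":-19.8,"wx":0,"wy":0,"wz":15.7},
    {"dx":53,"dy":-33,"dz":-19.8,"wx":0,"wy":0,"wz":15.7},
    {"dx":53,"dy":-33,"dz":-19.8,"wx":0,"wy":0,"wz":15.7},
    {"dx":53,"dy":-33,"dz":-19.8,"wx":0,"wy":0,"wz":15.7},
    {"dx":53,"dy":-33,"dz":-19.8,"wx":0,"wy":0,"wz":15.7},
    {"dx":53,"dy":-33,"dz":-19.8,"wx":0,"wy":0,"wz":15.7}
  ]
}}

```text
time_s: 2.0
tool_pos: [0.5996, -0.0953, 0.4201]
eef_rot: [-3.138, -0.117, 0.001]
contact_force: [0.6, -0.6, 0.1]
gripper_width: 0.0876
gripper_force: 0.0
```

```bash
python3 -c "
from h import *
go((.575,.2815,.3,4),(.575,.2815,.1,4),(.575,.2815,.006,4))"
```

```text
t 2.0 tcp [ 0.5996 -0.0953  0.4201] yaw 4.26 F [ 0.6 -0.6  0.1] w 0.0876
(0.575, 0.2815, 0.3, 4) -> [  0.35 -37.74  12.06] [-0.08  0.02  0.26] rows 8
(0.575, 0.2815, 0.1, 4) -> [  0.36 -37.71  32.06] [-0.08  0.02  0.26] rows 10
(0.575, 0.2815, 0.006, 4) -> [  0.36 -37.7   41.46] [-0.08  0.02  0.26] rows 12
```

Request:
{"fn": "drive_tool", "kwargs": {
  "plan": [
    {"dx":0.4,"dy":-37.7,"dz":12,"wx":0,"wy":0,"wz":0.3},
    {"dx":0.4,"dy":-37.7,"dz":12,"wx":0,"wy":0,"wz":0.3},
    {"dx":0.4,"dy":-37.7,"dz":12,"wx":0,"wy":0,"wz":0.3},
    {"dx":0.4,"dy":-37.7,"dz":12,"wx":0,"wy":0,"wz":0.3},
    {"dx":0.4,"dy":-37.7,"dz":12,"wx":0,"wy":0,"wz":0.3},
    {"dx":0.4,"dy":-37.7,"dz":12,"wx":0,"wy":0,"wz":0.3},
    {"dx":0.4,"dy":-37.7,"dz":12,"wx":0,"wy":0,"wz":0.3},
    {"dx":0.4,"dy":-37.7,"dz":12,"wx":0,"wy":0,"wz":0.3},
    {"dx":0.4,"dy":-37.7,"dz":12,"wx":0,"wy":0,"wz":0.3},
    {"dx":0.4,"dy":-37.7,"dz":32,"wx":0,"wy":0,"wz":0.3},
    {"dx":0.4,"dy":-37.7,"dz":32,"wx":0,"wy":0,"wz":0.3},
    {"dx":0.4,"dy":-37.7,"dz":32,"wx":0,"wy":0,"wz":0.3},
    {"dx":0.4,"dy":-37.7,"dz":32,"wx":0,"wy":0,"wz":0.3},
    {"dx":0.4,"dy":-37.7,"dz":32,"wx":0,"wy":0,"wz":0.3}
  ]
}}

```text
time_s: 3.4
tool_pos: [0.5719, 0.273, 0.0941]
eef_rot: [3.134, 0.099, -0.019]
contact_force: [-1.4, -0.1, -0.7]
gripper_width: 0.0875
gripper_force: 0.0
```

```bash
python3 - <<'E'
from h import *
s=snap('scene');S=s['img'][195:275,270:330];cv2.imwrite('pics/g1.png',cv2.cvtColor(cv2.resize(S,(480,640))[:600],4))
go((.575,.2815,.04,4),(.575,.2815,.006,4))
E
```

```text
t 3.45 tcp [0.5744 0.2745 0.0981] yaw 3.63 F [-0.1  0.8  1.5] w 0.0878
(0.575, 0.2815, 0.04, 4) -> [ 0.14 -0.72  5.8 ] [ 0.17  0.39 -0.37] rows 2
(0.575, 0.2815, 0.006, 4) -> [ 0.16 -0.73  9.2 ] [ 0.17  0.39 -0.37] rows 2
```

View pics/g1.png

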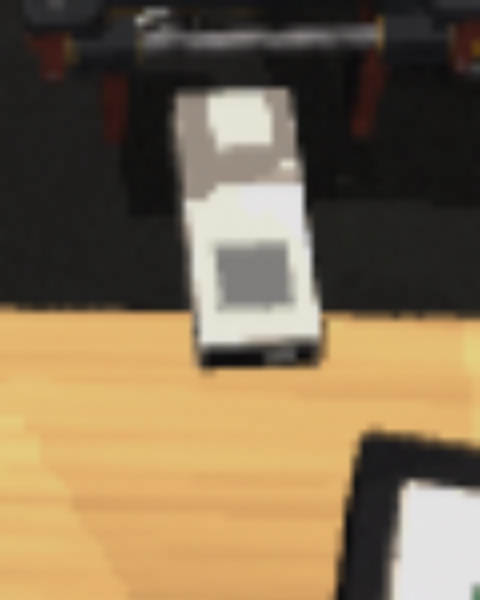

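The picture shows the fingers straddling module A (it spans columns 180–320), and the arm is still settling. I'll descend, close and lift.

Request:
{"fn": "drive_tool", "kwargs": {
  "plan": [
    {"dx":0,"dy":0,"dz":0,"wx":0,"wy":0,"wz":0},
    {"dx":0,"dy":0,"dz":0,"wx":0,"wy":0,"wz":0},
    {"dx":0,"dy":0,"dz":4,"wx":0,"wy":0,"wz":0},
    {"dx":0,"dy":0,"dz":7.5,"wx":0,"wy":0,"wz":0},
    {"dx":0,"dy":0,"dz":9.4,"wx":0,"wy":0,"wz":0},
    {"dx":0,"dy":0,"dz":9.4,"wx":0,"wy":0,"wz":0},
    {"dx":0,"dy":0,"dz":9.4,"wx":0,"wy":0,"wz":0},
    {"dx":0,"dy":0,"dz":9.4,"wx":0,"wy":0,"wz":0}
  ]
}}

```text
time_s: 4.25
tool_pos: [0.578, 0.2781, 0.0093]
eef_rot: [-3.138, -0.101, -0.006]
contact_force: [0.2, 0.3, -0.4]
gripper_width: 0.0882
gripper_force: 0.0
```

Request:
{"fn": "drive_tool", "kwargs": {
  "plan": [
    {"dx":0,"dy":0,"dz":0,"wx":0,"wy":0,"wz":0},
    {"dx":0,"dy":0,"dz":0,"wx":0,"wy":0,"wz":0},
    {"dx":0,"dy":0,"dz":0,"wx":0,"wy":0,"wz":0},
    {"dx":0,"dy":0,"dz":0,"wx":0,"wy":0,"wz":0},
    {"dx":0,"dy":0,"dz":0,"wx":0,"wy":0,"wz":0},
    {"dx":0,"dy":0,"dz":0,"wx":0,"wy":0,"wz":0},
    {"dx":0,"dy":0,"dz":0,"wx":0,"wy":0,"wz":0},
    {"dx":0,"dy":0,"dz":0,"wx":0,"wy":0,"wz":0}
  ],
  "fingers": 4,
  "grip_force": 20
}}

```text
time_s: 5.05
tool_pos: [0.5763, 0.2775, 0.0068]
eef_rot: [-3.14, -0.101, -0.001]
contact_force: [-0.6, 1.8, 1.6]
gripper_width: 0.0499
gripper_force: 20.0
```

```bash
python3 -c "
from h import *
go((.575,.2815,.2,4),(.587,.036,.2,1.2),(.587,.036,.15,1.2))"
```

```text
t 5.05 tcp [0.5763 0.2775 0.0068] yaw 3.7 F [-0.6  1.8  1.6] w 0.0499
(0.575, 0.2815, 0.2, 4) -> [ -0.1   -0.41 -19.32] [-0.02 -0.03 -0.3 ] rows 4
(0.587, 0.036, 0.2, 1.2) -> [ -0.49  24.17 -19.32] [-0.02 -0.02  2.5 ] rows 7
(0.587, 0.036, 0.15, 1.2) -> [ -0.49  24.17 -14.32] [-0.02 -0.02  2.5 ] rows 6
```

Request:
{"fn": "drive_tool", "kwargs": {
  "plan": [
    {"dx":0,"dy":0,"dz":-5,"wx":0,"wy":0,"wz":0},
    {"dx":0,"dy":0,"dz":-10,"wx":0,"wy":0,"wz":0},
    {"dx":0,"dy":0,"dz":-15,"wx":0,"wy":0,"wz":0},
    {"dx":0,"dy":0,"dz":-19.3,"wx":0,"wy":0,"wz":0},
    {"dx":-0.1,"dy":4,"dz":-19.3,"wx":0,"wy":0,"wz":1},
    {"dx":-0.2,"dy":8,"dz":-19.3,"wx":0,"wy":0,"wz":2},
    {"dx":-0.3,"dy":12,"dz":-19.3,"wx":0,"wy":0,"wz":2.5},
    {"dx":-0.4,"dy":16,"dz":-19.3,"wx":0,"wy":0,"wz":2.5},
    {"dx":-0.4,"dy":20,"dz":-19.3,"wx":0,"wy":0,"wz":2.5},
    {"dx":-0.4,"dy":24.2,"dz":-19.3,"wx":0,"wy":0,"wz":2.5},
    {"dx":-0.4,"dy":24.2,"dz":-19.3,"wx":0,"wy":0,"wz":2.5},
    {"dx":-0.4,"dy":24.2,"dz":-19.3,"wx":0,"wy":0,"wz":2.5},
    {"dx":-0.4,"dy":24.2,"dz":-19.3,"wx":0,"wy":0,"wz":2.5},
    {"dx":-0.4,"dy":24.2,"dz":-16.3,"wx":0,"wy":0,"wz":2.5},
    {"dx":-0.4,"dy":24.2,"dz":-14.3,"wx":0,"wy":0,"wz":2.5},
    {"dx":-0.4,"dy":24.2,"dz":-14.3,"wx":0,"wy":0,"wz":2.5},
    {"dx":-0.4,"dy":24.2,"dz":-14.3,"wx":0,"wy":0,"wz":2.5},
    {"dx":-0.4,"dy":24.2,"dz":-14.3,"wx":0,"wy":0,"wz":2.5}
  ]
}}

```text
time_s: 6.85
tool_pos: [0.5886, 0.0362, 0.1508]
eef_rot: [-3.141, -0.034, -0.003]
contact_force: [-0.3, -0.6, -1.8]
gripper_width: 0.05
gripper_force: 20.0
```

```bash
python3 - <<'E'
from h import *
s=snap('scene');a=cv2.resize(s['img'][170:250,190:260],(400,457))
s=snap('top');b=cv2.resize(s['img'][135:215,255:325],(400,457))
cv2.imwrite('pics/c1.png',cv2.cvtColor(np.hstack([a,b]),4))
go((.588,.036,.11,1.2),(.588,.036,.02,1.2))
E
```

```text
t 6.95 tcp [0.5886 0.0359 0.1509] yaw 1.23 F [-0.1 -1.4 -2.6] w 0.0498
(0.588, 0.036, 0.11, 1.2) -> [-0.07 -0.01  4.09] [-0.   -0.12  0.03] rows 1
(0.588, 0.036, 0.02, 1.2) -> [-8.000e-02 -1.000e-02  1.309e+01] [-0.   -0.12  0.03] rows 3
```

View pics/c1.png

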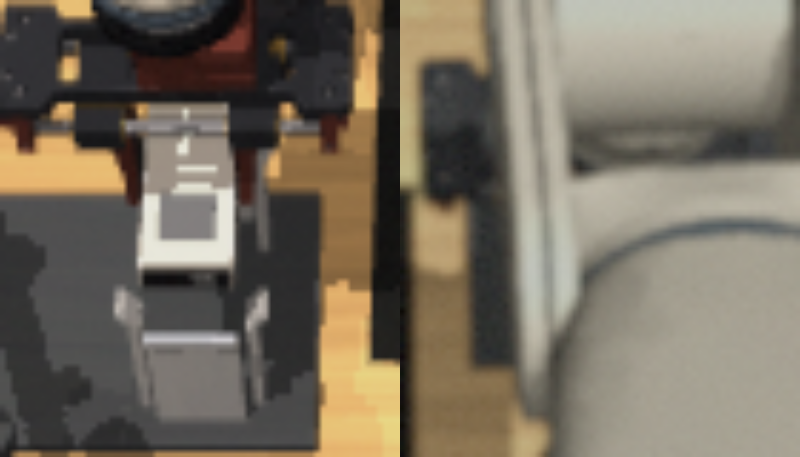

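The module hangs centred over the posts (module end columns 143–230, far plate 143–240). I'll lower it into the flare.

Request:
{"fn": "drive_tool", "kwargs": {
  "plan": [
    {"dx":-0.1,"dy":0,"dz":2,"wx":0,"wy":0,"wz":0},
    {"dx":-0.1,"dy":0,"dz":4,"wx":0,"wy":0,"wz":0},
    {"dx":-0.1,"dy":0,"dz":5,"wx":0,"wy":0,"wz":0},
    {"dx":-0.1,"dy":0,"dz":6,"wx":0,"wy":0,"wz":0},
    {"dx":-0.1,"dy":0,"dz":6,"wx":0,"wy":0,"wz":0},
    {"dx":-0.1,"dy":0,"dz":6,"wx":0,"wy":0,"wz":0}
  ]
}}

```text
time_s: 7.55
tool_pos: [0.5872, 0.0355, 0.0901]
eef_rot: [-3.141, -0.033, -0.001]
contact_force: [0.4, 0.3, -1.8]
gripper_width: 0.0499
gripper_force: 20.0
```

Request:
{"fn": "drive_tool", "kwargs": {
  "plan": [
    {"dx":0,"dy":0,"dz":1.5,"wx":0,"wy":0,"wz":0},
    {"dx":0,"dy":0,"dz":3,"wx":0,"wy":0,"wz":0},
    {"dx":0,"dy":0,"dz":4.5,"wx":0,"wy":0,"wz":0},
    {"dx":0,"dy":0,"dz":6,"wx":0,"wy":0,"wz":0},
    {"dx":0,"dy":0,"dz":6.9,"wx":0,"wy":0,"wz":0},
    {"dx":0,"dy":0,"dz":6.9,"wx":0,"wy":0,"wz":0},
    {"dx":0,"dy":0,"dz":6.9,"wx":0,"wy":0,"wz":0}
  ]
}}

```text
time_s: 8.25
tool_pos: [0.5866, 0.0355, 0.0201]
eef_rot: [3.141, 0.033, -0.001]
contact_force: [0.8, 0.8, -2.3]
gripper_width: 0.0501
gripper_force: 20.0
```

Request:
{"fn": "drive_tool", "kwargs": {
  "plan": [
    {"dx":0,"dy":0,"dz":0,"wx":0,"wy":0,"wz":0},
    {"dx":0,"dy":0,"dz":0,"wx":0,"wy":0,"wz":0},
    {"dx":0,"dy":0,"dz":0,"wx":0,"wy":0,"wz":0},
    {"dx":0,"dy":0,"dz":0,"wx":0,"wy":0,"wz":0},
    {"dx":0,"dy":0,"dz":0,"wx":0,"wy":0,"wz":0},
    {"dx":0,"dy":0,"dz":-5,"wx":0,"wy":0,"wz":0},
    {"dx":0,"dy":0,"dz":-10,"wx":0,"wy":0,"wz":0},
    {"dx":0,"dy":0,"dz":-15,"wx":0,"wy":0,"wz":0},
    {"dx":0,"dy":0,"dz":-18,"wx":0,"wy":0,"wz":0},
    {"dx":0,"dy":0,"dz":-18,"wx":0,"wy":0,"wz":0},
    {"dx":0,"dy":0,"dz":-18,"wx":0,"wy":0,"wz":0}
  ],
  "fingers": 7.8
}}

```text
time_s: 9.35
tool_pos: [0.5868, 0.0355, 0.2012]
eef_rot: [-3.141, -0.033, -0.002]
contact_force: [-0.3, -0.3, -0.3]
gripper_width: 0.0777
gripper_force: 0.0
```

```bash
python3 - <<'E'
from h import *
s=snap('scene');a=cv2.resize(s['img'][160:250,200:320],(800,600));cv2.imwrite('pics/c2.png',cv2.cvtColor(a,4))
go((.4262,.2215,.2,20.3),(.4262,.2215,.06,20.3))
E
```

```text
t 9.4 tcp [0.586  0.0355 0.1999] yaw 1.2 F [0.1 0.4 0.1] w 0.0779
(0.4262, 0.2215, 0.2, 20.3) -> [-1.559e+01 -1.893e+01  1.000e-02] [-1.00e-02  7.00e-02 -1.91e+01] rows 5
(0.4262, 0.2215, 0.06, 20.3) -> [-15.57 -18.93  14.01] [-1.00e-02  7.00e-02 -1.91e+01] rows 6
```

View pics/c2.png

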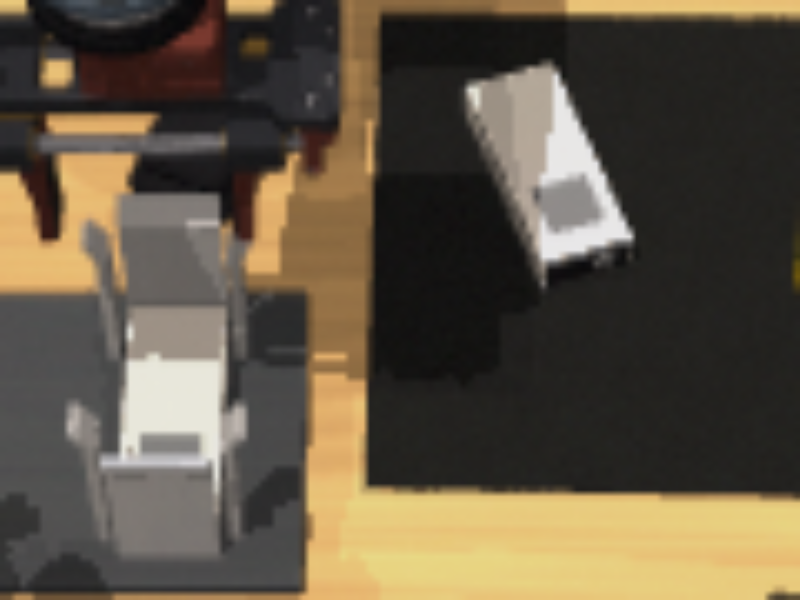

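Module A lies flat in the cradle. B is still at its first place (top-face corners near (466,88),(552,62),(633,235),(547,262)), so I'll fetch it.

Request:
{"fn": "drive_tool", "kwargs": {
  "plan": [
    {"dx":-3,"dy":-3.8,"dz":0,"wx":0,"wy":0,"wz":-3.8},
    {"dx":-6.2,"dy":-7.6,"dz":0,"wx":0,"wy":0,"wz":-7.6},
    {"dx":-9.3,"dy":-11.4,"dz":0,"wx":0,"wy":0,"wz":-11.4},
    {"dx":-12.4,"dy":-15.2,"dz":0,"wx":0,"wy":0,"wz":-15.2},
    {"dx":-15.6,"dy":-18.9,"dz":0,"wx":0,"wy":0,"wz":-19.1},
    {"dx":-15.6,"dy":-18.9,"dz":3,"wx":0,"wy":0,"wz":-19.1},
    {"dx":-15.6,"dy":-18.9,"dz":7,"wx":0,"wy":0,"wz":-19.1},
    {"dx":-15.6,"dy":-18.9,"dz":11,"wx":0,"wy":0,"wz":-19.1},
    {"dx":-15.6,"dy":-18.9,"dz":14,"wx":0,"wy":0,"wz":-19.1},
    {"dx":-15.6,"dy":-18.9,"dz":14,"wx":0,"wy":0,"wz":-19.1},
    {"dx":-15.6,"dy":-18.9,"dz":14,"wx":0,"wy":0,"wz":-19.1},
    {"dx":-15.6,"dy":-18.9,"dz":14,"wx":0,"wy":0,"wz":-19.1}
  ],
  "fingers": 8.78
}}

```text
time_s: 10.6
tool_pos: [0.4274, 0.2214, 0.0615]
eef_rot: [-3.092, -0.553, -0.001]
contact_force: [-0.2, -0.1, -0.5]
gripper_width: 0.0878
gripper_force: 0.0
```

```bash
python3 - <<'E'
from h import *
go((.4262,.2215,.006,20.3))
E
```

```text
t 10.6 tcp [0.4274 0.2214 0.0615] yaw 20.29 F [-0.2 -0.1 -0.5] w 0.0878
(0.4262, 0.2215, 0.006, 20.3) -> [-0.11 -0.05  5.55] [-0.01 -0.06 -0.01] rows 2
```

Request:
{"fn": "drive_tool", "kwargs": {
  "plan": [
    {"dx":-0.1,"dy":0,"dz":2.5,"wx":0,"wy":0,"wz":0},
    {"dx":-0.1,"dy":0,"dz":5.5,"wx":0,"wy":0,"wz":0},
    {"dx":-0.1,"dy":0,"dz":5.5,"wx":0,"wy":0,"wz":0},
    {"dx":-0.1,"dy":0,"dz":5.5,"wx":0,"wy":0,"wz":0},
    {"dx":-0.1,"dy":0,"dz":5.5,"wx":0,"wy":0,"wz":0}
  ]
}}

```text
time_s: 11.1
tool_pos: [0.427, 0.2214, 0.0074]
eef_rot: [-3.092, -0.553, -0.004]
contact_force: [0.2, 1.1, 0.3]
gripper_width: 0.0875
gripper_force: 0.0
```

Request:
{"fn": "drive_tool", "kwargs": {
  "plan": [
    {"dx":0,"dy":0,"dz":0,"wx":0,"wy":0,"wz":0},
    {"dx":0,"dy":0,"dz":0,"wx":0,"wy":0,"wz":0},
    {"dx":0,"dy":0,"dz":0,"wx":0,"wy":0,"wz":0},
    {"dx":0,"dy":0,"dz":0,"wx":0,"wy":0,"wz":0},
    {"dx":0,"dy":0,"dz":0,"wx":0,"wy":0,"wz":0},
    {"dx":0,"dy":0,"dz":0,"wx":0,"wy":0,"wz":0},
    {"dx":0,"dy":0,"dz":-5,"wx":0,"wy":0,"wz":0},
    {"dx":0,"dy":0,"dz":-10,"wx":0,"wy":0,"wz":0},
    {"dx":0,"dy":0,"dz":-15,"wx":0,"wy":0,"wz":0},
    {"dx":0,"dy":0,"dz":-19.4,"wx":0,"wy":0,"wz":0},
    {"dx":0,"dy":0,"dz":-19.4,"wx":0,"wy":0,"wz":0},
    {"dx":0,"dy":0,"dz":-19.4,"wx":0,"wy":0,"wz":0}
  ],
  "fingers": 4,
  "grip_force": 20
}}

```text
time_s: 12.3
tool_pos: [0.426, 0.2209, 0.2001]
eef_rot: [-3.092, -0.553, -0.003]
contact_force: [-0.7, -0.6, -0.9]
gripper_width: 0.0502
gripper_force: 20.0
```

```bash
python3 - <<'E'
from h import *
go((.587,.0355,.2,1.2),(.587,.0355,.15,1.2))
E
```

```text
t 12.3 tcp [0.426  0.2209 0.2001] yaw 20.3 F [-0.7 -0.6 -0.9] w 0.0502
(0.587, 0.0355, 0.2, 1.2) -> [8.670e+00 2.298e+01 2.000e-02] [-0.03 -0.1  19.1 ] rows 5
(0.587, 0.0355, 0.15, 1.2) -> [ 8.66 22.98  5.02] [-0.03 -0.1  19.1 ] rows 6
```

Request:
{"fn": "drive_tool", "kwargs": {
  "plan": [
    {"dx":1.5,"dy":4,"dz":0,"wx":0,"wy":0,"wz":3},
    {"dx":3,"dy":8,"dz":0,"wx":0,"wy":0,"wz":6.5},
    {"dx":4.5,"dy":12,"dz":0,"wx":0,"wy":0,"wz":10},
    {"dx":6,"dy":16,"dz":0,"wx":0,"wy":0,"wz":13.5},
    {"dx":7.5,"dy":20,"dz":0,"wx":0,"wy":0,"wz":17},
    {"dx":8.7,"dy":23,"dz":0,"wx":0,"wy":0,"wz":19.1},
    {"dx":8.7,"dy":23,"dz":0,"wx":0,"wy":0,"wz":19.1},
    {"dx":8.7,"dy":23,"dz":0,"wx":0,"wy":0,"wz":19.1},
    {"dx":8.7,"dy":23,"dz":2.5,"wx":0,"wy":0,"wz":19.1},
    {"dx":8.7,"dy":23,"dz":5,"wx":0,"wy":0,"wz":19.1},
    {"dx":8.7,"dy":23,"dz":5,"wx":0,"wy":0,"wz":19.1},
    {"dx":8.7,"dy":23,"dz":5,"wx":0,"wy":0,"wz":19.1},
    {"dx":8.7,"dy":23,"dz":5,"wx":0,"wy":0,"wz":19.1}
  ]
}}

```text
time_s: 13.6
tool_pos: [0.5875, 0.036, 0.1505]
eef_rot: [-3.141, -0.034, -0.001]
contact_force: [-0.3, 0.8, -2.7]
gripper_width: 0.0497
gripper_force: 20.0
```

```bash
python3 - <<'E'
from h import *
go((.587,.0355,.09,1.2),(.587,.0355,.044,1.2))
E
```

```text
t 13.6 tcp [0.5875 0.036  0.1505] yaw 1.25 F [-0.3  0.8 -2.7] w 0.0497
(0.587, 0.0355, 0.09, 1.2) -> [-0.06  0.05  6.05] [-0.   -0.05  0.05] rows 2
(0.587, 0.0355, 0.044, 1.2) -> [-0.06  0.05 10.65] [-0.   -0.05  0.05] rows 3
```

Request:
{"fn": "drive_tool", "kwargs": {
  "plan": [
    {"dx":-0.1,"dy":0,"dz":2,"wx":0,"wy":0,"wz":0},
    {"dx":-0.1,"dy":0,"dz":4,"wx":0,"wy":0,"wz":0},
    {"dx":-0.1,"dy":0,"dz":5,"wx":0,"wy":0,"wz":0},
    {"dx":-0.1,"dy":0,"dz":6,"wx":0,"wy":0,"wz":0},
    {"dx":-0.1,"dy":0,"dz":6,"wx":0,"wy":0,"wz":0},
    {"dx":-0.1,"dy":0,"dz":7.5,"wx":0,"wy":0,"wz":0},
    {"dx":-0.1,"dy":0,"dz":9,"wx":0,"wy":0,"wz":0},
    {"dx":-0.1,"dy":0,"dz":10.6,"wx":0,"wy":0,"wz":0},
    {"dx":-0.1,"dy":0,"dz":10.6,"wx":0,"wy":0,"wz":0},
    {"dx":-0.1,"dy":0,"dz":10.6,"wx":0,"wy":0,"wz":0}
  ]
}}

```text
time_s: 14.6
tool_pos: [0.5857, 0.0352, 0.0428]
eef_rot: [3.141, 0.033, -0.003]
contact_force: [-0.1, -0.1, -0.2]
gripper_width: 0.0498
gripper_force: 20.0
```

Request:
{"fn": "drive_tool", "kwargs": {
  "plan": [
    {"dx":0,"dy":0,"dz":0,"wx":0,"wy":0,"wz":0},
    {"dx":0,"dy":0,"dz":0,"wx":0,"wy":0,"wz":0},
    {"dx":0,"dy":0,"dz":0,"wx":0,"wy":0,"wz":0},
    {"dx":0,"dy":0,"dz":0,"wx":0,"wy":0,"wz":0},
    {"dx":0,"dy":0,"dz":0,"wx":0,"wy":0,"wz":0},
    {"dx":0,"dy":0,"dz":-5,"wx":0,"wy":0,"wz":0},
    {"dx":0,"dy":0,"dz":-10,"wx":0,"wy":0,"wz":0},
    {"dx":0,"dy":0,"dz":-15,"wx":0,"wy":0,"wz":0},
    {"dx":0,"dy":0,"dz":-20,"wx":0,"wy":0,"wz":0},
    {"dx":0,"dy":0,"dz":-24,"wx":0,"wy":0,"wz":0},
    {"dx":0,"dy":0,"dz":-24,"wx":0,"wy":0,"wz":0},
    {"dx":0,"dy":0,"dz":-24,"wx":0,"wy":0,"wz":0}
  ],
  "fingers": 7.8
}}

```text
time_s: 15.8
tool_pos: [0.5865, 0.0353, 0.2846]
eef_rot: [-3.141, -0.033, -0.003]
contact_force: [-0.5, -1.0, -1.0]
gripper_width: 0.0779
gripper_force: 0.0
```

```bash
python3 - <<'E'
from h import *
s=snap('scene');a=cv2.resize(s['img'][180:252,90:250],(800,360));cv2.imwrite('pics/c3.png',cv2.cvtColor(a,4))
go((.5895,-.347,.28,1.2),(.5895,-.347,.2,1.2),(.5895,-.347,.092,1.2))
E
```

```text
t 15.85 tcp [0.5856 0.0353 0.2831] yaw 1.2 F [-0.2  0.2  0.2] w 0.078
(0.5895, -0.347, 0.28, 1.2) -> [-0.41 38.23  0.31] [0.   0.05 0.  ] rows 8
(0.5895, -0.347, 0.2, 1.2) -> [-0.41 38.23  8.31] [0.   0.05 0.  ] rows 8
(0.5895, -0.347, 0.092, 1.2) -> [-0.4  38.23 19.11] [0.   0.05 0.  ] rows 9
```

View pics/c3.png

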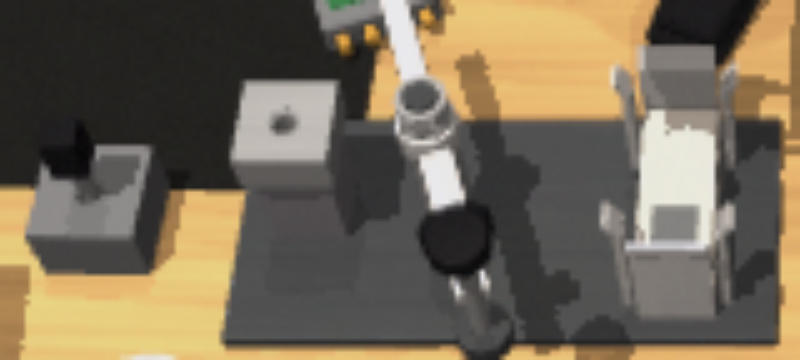

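Both modules are stacked. The pin's shank enters the stand at about crop (88,193), and the lock hole is at (284,124).

```bash
python3 - <<'E'
from m import *
f=lambda x,y:(90+x/5-.4,180+y/5-.4)
print('mouth',at(S,*f(88,193),.05),'lock',at(S,*f(284,124),.118),'head',at(S,*f(66,147),.103))
print([at(S,*f(*p),.05)[:2].round(4).tolist() for p in((153,147),(133,238),(27,236))])
for P in((.587,-.347),(.590,-.348)): print(proj(S,(*P,.103)),proj(T,(*P,.103)),proj(S,(*P,.123)),proj(T,(*P,.123)))
print(f(66,147),t(743,155))
E
```

```text
mouth [ 0.5930826  -0.35062367  0.05      ] lock [ 0.58007786 -0.20972848  0.118     ] head [ 0.59073111 -0.35058736  0.103     ]
[[0.5569, -0.3149], [0.6261, -0.3143], [0.6261, -0.3834]]
[104.1699705  208.02451075] [413.33891908 167.73207513] [102.39547251 204.64652176] [416.17928927 166.5547477 ]
[103.65613936 208.81902183] [413.61848583 166.76054971] [101.87379293 205.44607076] [416.46322213 165.56527778]
(102.8, 209.0) (414.5222922292229, 166.1046504650465)
```

Request:
{"fn": "drive_tool", "kwargs": {
  "plan": [
    {"dx":-0.4,"dy":38.2,"dz":0.3,"wx":0,"wy":0,"wz":0},
    {"dx":-0.4,"dy":38.2,"dz":0.3,"wx":0,"wy":0,"wz":0},
    {"dx":-0.4,"dy":38.2,"dz":0.3,"wx":0,"wy":0,"wz":0},
    {"dx":-0.4,"dy":38.2,"dz":0.3,"wx":0,"wy":0,"wz":0},
    {"dx":-0.4,"dy":38.2,"dz":0.3,"wx":0,"wy":0,"wz":0},
    {"dx":-0.4,"dy":38.2,"dz":0.3,"wx":0,"wy":0,"wz":0},
    {"dx":-0.4,"dy":38.2,"dz":0.3,"wx":0,"wy":0,"wz":0},
    {"dx":-0.4,"dy":38.2,"dz":0.3,"wx":0,"wy":0,"wz":0},
    {"dx":-0.4,"dy":38.2,"dz":0.3,"wx":0,"wy":0,"wz":0},
    {"dx":-0.4,"dy":38.2,"dz":8.3,"wx":0,"wy":0,"wz":0},
    {"dx":-0.4,"dy":38.2,"dz":8.3,"wx":0,"wy":0,"wz":0},
    {"dx":-0.4,"dy":38.2,"dz":8.3,"wx":0,"wy":0,"wz":0},
    {"dx":-0.4,"dy":38.2,"dz":8.3,"wx":0,"wy":0,"wz":0},
    {"dx":-0.4,"dy":38.2,"dz":8.3,"wx":0,"wy":0,"wz":0}
  ]
}}

```text
time_s: 17.25
tool_pos: [0.5913, -0.3467, 0.2023]
eef_rot: [3.14, 0.034, 0.003]
contact_force: [-0.0, -0.3, 0.0]
gripper_width: 0.0779
gripper_force: 0.0
```

```bash
python3 - <<'E'
from h import *
go((.591,-.3495,.13,1.2),(.591,-.3495,.086,1.2))
E
```

```text
t 17.25 tcp [ 0.5913 -0.3467  0.2023] yaw 1.23 F [-0.  -0.3  0. ] w 0.0779
(0.591, -0.3495, 0.13, 1.2) -> [-0.05  0.28  7.23] [ 0.06 -0.11  0.03] rows 2
(0.591, -0.3495, 0.086, 1.2) -> [-0.06  0.27 11.63] [ 0.06 -0.11  0.03] rows 3
```

Request:
{"fn": "drive_tool", "kwargs": {
  "plan": [
    {"dx":0,"dy":0.3,"dz":4,"wx":0,"wy":0,"wz":0},
    {"dx":0,"dy":0.3,"dz":7,"wx":0,"wy":0,"wz":0},
    {"dx":0,"dy":0.3,"dz":9.5,"wx":0,"wy":0,"wz":0},
    {"dx":0,"dy":0.3,"dz":11.6,"wx":0,"wy":0,"wz":0},
    {"dx":0,"dy":0.3,"dz":11.6,"wx":0,"wy":0,"wz":0},
    {"dx":0,"dy":0.3,"dz":11.6,"wx":0,"wy":0,"wz":0},
    {"dx":0,"dy":0.3,"dz":11.6,"wx":0,"wy":0,"wz":0}
  ]
}}

```text
time_s: 17.95
tool_pos: [0.5918, -0.3504, 0.0871]
eef_rot: [3.139, 0.033, 0.005]
contact_force: [-0.0, -0.2, -0.5]
gripper_width: 0.0779
gripper_force: 0.0
```

Request:
{"fn": "drive_tool", "kwargs": {
  "plan": [
    {"dx":0,"dy":0,"dz":0,"wx":0,"wy":0,"wz":0},
    {"dx":0,"dy":0,"dz":0,"wx":0,"wy":0,"wz":0},
    {"dx":0,"dy":0,"dz":0,"wx":0,"wy":0,"wz":0},
    {"dx":0,"dy":0,"dz":0,"wx":0,"wy":0,"wz":0},
    {"dx":0,"dy":0,"dz":0,"wx":0,"wy":0,"wz":0},
    {"dx":0,"dy":0,"dz":0,"wx":0,"wy":0,"wz":0},
    {"dx":0,"dy":0,"dz":0,"wx":0,"wy":0,"wz":0},
    {"dx":0,"dy":0,"dz":0,"wx":0,"wy":0,"wz":0},
    {"dx":0,"dy":0,"dz":0,"wx":0,"wy":0,"wz":0},
    {"dx":0,"dy":0,"dz":0,"wx":0,"wy":0,"wz":0}
  ],
  "fingers": 1.5,
  "grip_force": 40
}}

```text
time_s: 18.95
tool_pos: [0.5903, -0.3497, 0.0846]
eef_rot: [3.141, 0.033, -0.0]
contact_force: [0.5, 0.1, -0.0]
gripper_width: 0.0239
gripper_force: 40.0
```

```bash
python3 - <<'E'
from h import *
o=arm.observe();print(o['contact_force'],o['torque'])
go((.591,-.3495,.19,1.2))
E
```

```text
[ 0.48803414  0.11887107 -0.01922269] [-0.07342324  0.01634662 -0.00101439]
t 18.95 tcp [ 0.5903 -0.3497  0.0846] yaw 1.2 F [ 0.5  0.1 -0. ] w 0.0239
(0.591, -0.3495, 0.19, 1.2) -> [  0.07  -0.02 -10.54] [ 0.  0. -0.] rows 3
```

Request:
{"fn": "drive_tool", "kwargs": {
  "plan": [
    {"dx":0,"dy":0,"dz":0,"wx":0,"wy":0,"wz":0},
    {"dx":0,"dy":0,"dz":-2,"wx":0,"wy":0,"wz":0},
    {"dx":0,"dy":0,"dz":-5,"wx":0,"wy":0,"wz":0},
    {"dx":0,"dy":0,"dz":-9,"wx":0,"wy":0,"wz":0},
    {"dx":0,"dy":0,"dz":-14,"wx":0,"wy":0,"wz":0},
    {"dx":0,"dy":0,"dz":-18,"wx":0,"wy":0,"wz":0},
    {"dx":0,"dy":0,"dz":-21.5,"wx":0,"wy":0,"wz":0},
    {"dx":0,"dy":0,"dz":-21.5,"wx":0,"wy":0,"wz":0},
    {"dx":0,"dy":0,"dz":-21.5,"wx":0,"wy":0,"wz":0},
    {"dx":0,"dy":0,"dz":-21.5,"wx":0,"wy":0,"wz":0}
  ],
  "grip_force": 60
}}

```text
time_s: 19.95
tool_pos: [0.5895, -0.3491, 0.2978]
eef_rot: [-3.14, -0.033, 0.004]
contact_force: [-0.4, -0.7, -0.8]
gripper_width: 0.0237
gripper_force: 60.0
```

```bash
python3 - <<'E'
from h import *
s=snap('scene');cv2.imwrite('pics/p1.png',cv2.cvtColor(cv2.resize(s['img'][150:250,80:200],(720,600)),4))
P=np.array([.591,-.1146])
go(*[(*(P+.0964*np.array([np.cos(np.radians(a)),np.sin(np.radians(a))])).round(4),z,1.2) for a,z in((176,.30),(176,.1855))])
E
```

```text
t 20.0 tcp [ 0.5894 -0.3491  0.2975] yaw 1.2 F [-0.3  0.  -0.2] w 0.0235
(np.float64(0.4948), np.float64(-0.1079), 0.3, 1.2) -> [ -8.96 -24.32  -0.18] [-0.11  0.17 -0.  ] rows 6
(np.float64(0.4948), np.float64(-0.1079), 0.1855, 1.2) -> [ -8.92 -24.29  11.27] [-0.11  0.17 -0.  ] rows 6
```

View pics/p1.png

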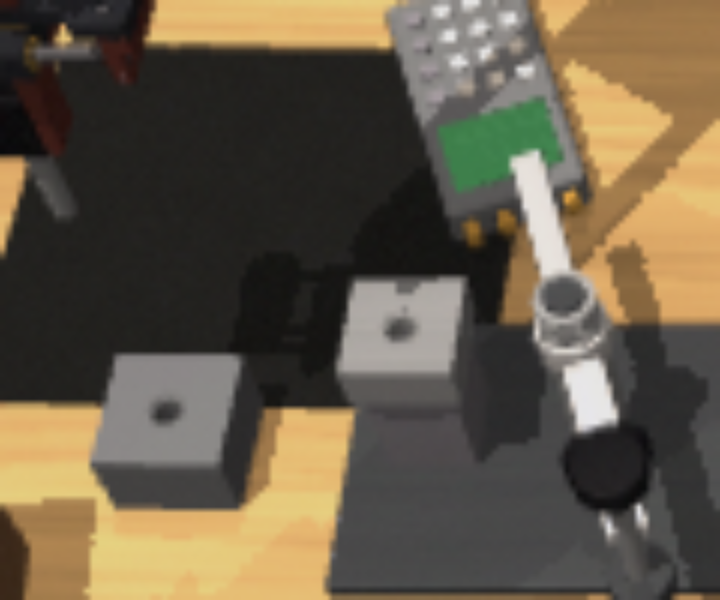

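The pin hangs from the gripper (tip near (65,214)). The stand hole is visible at (166,411) and the lock hole at (400,328).

```bash
python3 - <<'E'
from m import *
f=lambda x,y:(80+x/6-.4,150+y/6-.4)
print('stand',at(S,*f(166,411),.05),'lock',at(S,*f(400,328),.118),'tip',at(S,*f(65,214),.233))
E
```

```text
stand [ 0.59269963 -0.35048505  0.05      ] lock [ 0.57958888 -0.21023218  0.118     ] tip [ 0.58940899 -0.3507344   0.233     ]
```

Request:
{"fn": "drive_tool", "kwargs": {
  "plan": [
    {"dx":-1.8,"dy":-4.8,"dz":-0.2,"wx":0,"wy":0,"wz":0},
    {"dx":-3.6,"dy":-9.6,"dz":-0.2,"wx":0,"wy":0,"wz":0},
    {"dx":-5.4,"dy":-14.4,"dz":-0.2,"wx":0,"wy":0,"wz":0},
    {"dx":-7.2,"dy":-19.2,"dz":-0.2,"wx":0,"wy":0,"wz":0},
    {"dx":-8.9,"dy":-24.3,"dz":-0.2,"wx":0,"wy":0,"wz":0},
    {"dx":-8.9,"dy":-24.3,"dz":-0.2,"wx":0,"wy":0,"wz":0},
    {"dx":-8.9,"dy":-24.3,"dz":-0.2,"wx":0,"wy":0,"wz":0},
    {"dx":-8.9,"dy":-24.3,"dz":3,"wx":0,"wy":0,"wz":0},
    {"dx":-8.9,"dy":-24.3,"dz":6,"wx":0,"wy":0,"wz":0},
    {"dx":-8.9,"dy":-24.3,"dz":8,"wx":0,"wy":0,"wz":0},
    {"dx":-8.9,"dy":-24.3,"dz":8,"wx":0,"wy":0,"wz":0},
    {"dx":-8.9,"dy":-24.3,"dz":8,"wx":0,"wy":0,"wz":0}
  ]
}}

```text
time_s: 21.2
tool_pos: [0.4967, -0.1096, 0.2194]
eef_rot: [-3.141, -0.031, 0.002]
contact_force: [0.4, 0.2, -0.2]
gripper_width: 0.0238
gripper_force: 60.0
```

```bash
python3 - <<'E'
from h import *
s=snap('scene');cv2.imwrite('pics/p2.png',cv2.cvtColor(cv2.resize(s['img'][150:250,110:230],(720,600)),4))
P=np.array([.591,-.1146])
go(*[(*(P+.0964*np.array([np.cos(np.radians(a)),np.sin(np.radians(a))])).round(4),.1855,1.2) for a in range(176,262,10)])
E
```

```text
t 21.25 tcp [ 0.4972 -0.1095  0.2202] yaw 1.14 F [-0.1 -0.3 -0.6] w 0.0237
(np.float64(0.4948), np.float64(-0.1079), 0.1855, 1.2) -> [-0.24 -0.17  3.47] [ 0.02 -0.04 -0.06] rows 1
(np.float64(0.4951), np.float64(-0.1247), 0.1855, 1.2) -> [-0.24  1.51  3.47] [ 0.02 -0.04 -0.06] rows 1
(np.float64(0.4983), np.float64(-0.1412), 0.1855, 1.2) -> [0.05 3.17 3.47] [ 0.02 -0.04 -0.06] rows 1
(np.float64(0.5044), np.float64(-0.1569), 0.1855, 1.2) -> [0.63 4.75 3.47] [ 0.02 -0.04 -0.06] rows 2
(np.float64(0.513), np.float64(-0.1713), 0.1855, 1.2) -> [1.46 6.2  3.47] [ 0.02 -0.04 -0.06] rows 2
(np.float64(0.524), np.float64(-0.1839), 0.1855, 1.2) -> [2.53 7.49 3.47] [ 0.02 -0.04 -0.06] rows 2
(np.float64(0.5371), np.float64(-0.1945), 0.1855, 1.2) -> [3.82 8.57 3.47] [ 0.02 -0.04 -0.06] rows 3
(np.float64(0.5518), np.float64(-0.2027), 0.1855, 1.2) -> [5.27 9.42 3.47] [ 0.02 -0.04 -0.06] rows 3
(np.float64(0.5677), np.float64(-0.2081), 0.1855, 1.2) -> [6.85 9.99 3.47] [ 0.02 -0.04 -0.06] rows 3
```

View pics/p2.png

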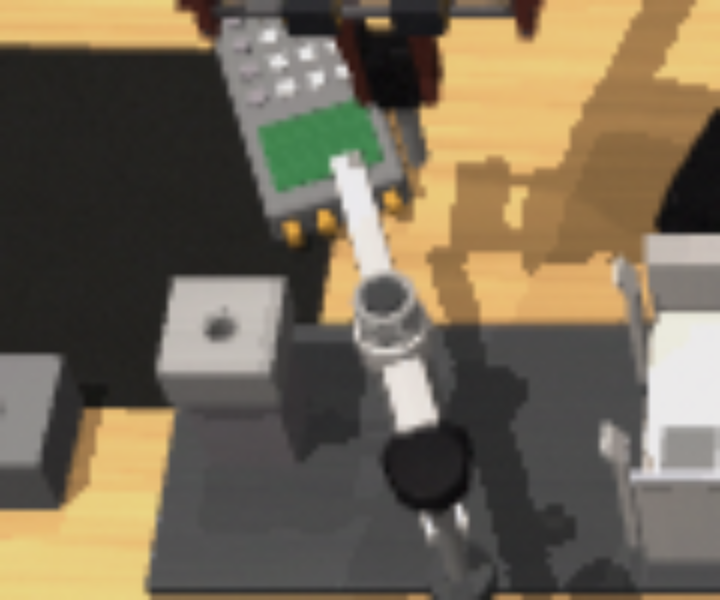

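The pin is on the cradle-side flank of the tail. I'll lower it and sweep most of the arc.

Request:
{"fn": "drive_tool", "kwargs": {
  "plan": [
    {"dx":-0.2,"dy":-0.2,"dz":2,"wx":0,"wy":0,"wz":0},
    {"dx":-0.2,"dy":-0.2,"dz":3.5,"wx":0,"wy":0,"wz":0},
    {"dx":-0.2,"dy":-0.2,"dz":3.5,"wx":0,"wy":0,"wz":0},
    {"dx":-0.2,"dy":-0.2,"dz":3.5,"wx":0,"wy":0,"wz":0},
    {"dx":-0.25,"dy":0.7,"dz":3.5,"wx":0,"wy":0,"wz":0},
    {"dx":-0.25,"dy":1.5,"dz":3.5,"wx":0,"wy":0,"wz":0},
    {"dx":-0.15,"dy":2.35,"dz":3.5,"wx":0,"wy":0,"wz":0},
    {"dx":0.05,"dy":3.15,"dz":3.5,"wx":0,"wy":0,"wz":0},
    {"dx":0.3,"dy":4,"dz":3.5,"wx":0,"wy":0,"wz":0},
    {"dx":0.65,"dy":4.75,"dz":3.5,"wx":0,"wy":0,"wz":0},
    {"dx":1,"dy":5.5,"dz":3.5,"wx":0,"wy":0,"wz":0},
    {"dx":1.45,"dy":6.2,"dz":3.5,"wx":0,"wy":0,"wz":0},
    {"dx":1.95,"dy":6.85,"dz":3.5,"wx":0,"wy":0,"wz":0},
    {"dx":2.55,"dy":7.5,"dz":3.5,"wx":0,"wy":0,"wz":0},
    {"dx":3.15,"dy":8.05,"dz":3.5,"wx":0,"wy":0,"wz":0},
    {"dx":3.8,"dy":8.55,"dz":3.5,"wx":0,"wy":0,"wz":0},
    {"dx":3.8,"dy":8.55,"dz":3.5,"wx":0,"wy":0,"wz":0},
    {"dx":3.8,"dy":8.55,"dz":3.5,"wx":0,"wy":0,"wz":0},
    {"dx":3.8,"dy":8.55,"dz":3.5,"wx":0,"wy":0,"wz":0}
  ]
}}

```text
time_s: 23.15
tool_pos: [0.5357, -0.1934, 0.1846]
eef_rot: [3.141, 0.033, -0.001]
contact_force: [-1.7, -0.1, -0.8]
gripper_width: 0.0237
gripper_force: 60.0
```

```bash
python3 - <<'E'
from h import *
s=snap('scene');cv2.imwrite('pics/p3.png',cv2.cvtColor(cv2.resize(s['img'][150:250,110:230],(720,600)),4))
P=np.array([.591,-.1145])
go(*[(*(P+.0964*np.array([np.cos(np.radians(a)),np.sin(np.radians(a))])).round(4),.1855,1.2) for a in (242,248,254,258,262.2)])
E
```

```text
t 23.2 tcp [ 0.5357 -0.1933  0.1846] yaw 1.21 F [-2.5  0.9 -0.9] w 0.0237
(np.float64(0.5457), np.float64(-0.1996), 0.1855, 1.2) -> [ 0.99  0.65 -0.09] [0.02 0.03 0.01] rows 1
(np.float64(0.5549), np.float64(-0.2039), 0.1855, 1.2) -> [ 1.9   1.1  -0.09] [0.02 0.03 0.01] rows 1
(np.float64(0.5644), np.float64(-0.2072), 0.1855, 1.2) -> [ 2.84  1.45 -0.09] [0.02 0.03 0.01] rows 1
(np.float64(0.571), np.float64(-0.2088), 0.1855, 1.2) -> [ 3.5   1.62 -0.09] [0.02 0.03 0.01] rows 1
(np.float64(0.5779), np.float64(-0.21), 0.1855, 1.2) -> [ 4.19  1.76 -0.09] [0.02 0.03 0.01] rows 1
```

View pics/p3.png

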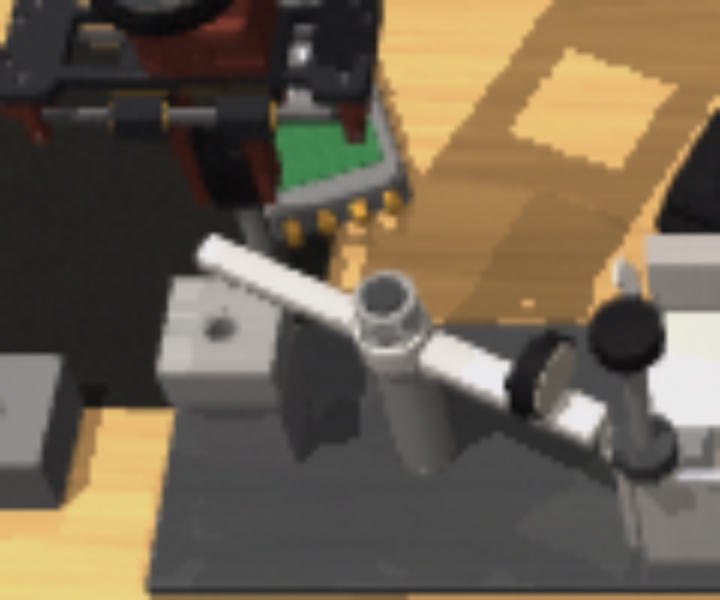

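The tail is swinging, with the pin behind it and the gauge nearing the cradle. I'll finish the arc.

Request:
{"fn": "drive_tool", "kwargs": {
  "plan": [
    {"dx":0.5,"dy":0.35,"dz":0,"wx":0,"wy":0,"wz":0},
    {"dx":1,"dy":0.65,"dz":0,"wx":0,"wy":0,"wz":0},
    {"dx":1.45,"dy":0.9,"dz":0,"wx":0,"wy":0,"wz":0},
    {"dx":1.9,"dy":1.1,"dz":0,"wx":0,"wy":0,"wz":0},
    {"dx":2.4,"dy":1.3,"dz":0,"wx":0,"wy":0,"wz":0},
    {"dx":2.85,"dy":1.45,"dz":0,"wx":0,"wy":0,"wz":0},
    {"dx":3.5,"dy":1.6,"dz":0,"wx":0,"wy":0,"wz":0},
    {"dx":4.25,"dy":1.75,"dz":0,"wx":0,"wy":0,"wz":0},
    {"dx":4.25,"dy":1.75,"dz":0,"wx":0,"wy":0,"wz":0},
    {"dx":4.25,"dy":1.75,"dz":0,"wx":0,"wy":0,"wz":0},
    {"dx":4.25,"dy":1.75,"dz":0,"wx":0,"wy":0,"wz":0}
  ]
}}

```text
time_s: 24.3
tool_pos: [0.5789, -0.2102, 0.1847]
eef_rot: [3.141, 0.033, 0.0]
contact_force: [-2.7, -0.8, -0.4]
gripper_width: 0.0239
gripper_force: 60.0
```

```bash
python3 - <<'E'
from h import *
s=snap('scene');cv2.imwrite('pics/p4.png',cv2.cvtColor(cv2.resize(s['img'][170:240,110:194],(720,600),interpolation=cv2.INTER_CUBIC),4))
go((.5782,-.2098,.1855,1.2),(.5782,-.2098,.159,1.2))
E
```

```text
t 24.35 tcp [ 0.5788 -0.2103  0.1847] yaw 1.2 F [-3.6 -0.6 -0.6] w 0.0237
(0.5782, -0.2098, 0.1855, 1.2) -> [-0.06 -0.05 -0.08] [ 0.04 -0.    0.  ] rows 1
(0.5782, -0.2098, 0.159, 1.2) -> [-0.06 -0.05  2.57] [ 0.04 -0.    0.  ] rows 1
```

View pics/p4.png

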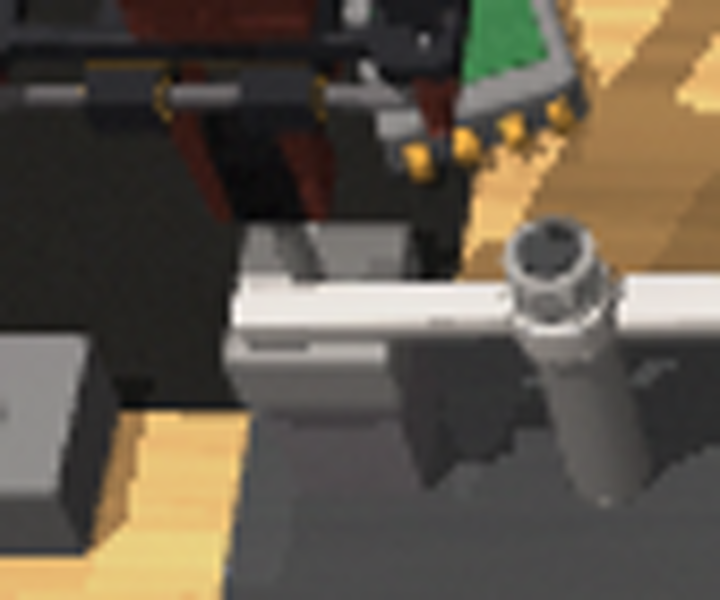

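The tail hides the hole now, with the pin just behind it. I'll lower in stages and watch the force.

Request:
{"fn": "drive_tool", "kwargs": {
  "plan": [
    {"dx":-0.05,"dy":-0.05,"dz":0.4,"wx":0,"wy":0,"wz":0},
    {"dx":-0.05,"dy":-0.05,"dz":0.8,"wx":0,"wy":0,"wz":0},
    {"dx":-0.05,"dy":-0.05,"dz":1.2,"wx":0,"wy":0,"wz":0},
    {"dx":-0.05,"dy":-0.05,"dz":1.2,"wx":0,"wy":0,"wz":0},
    {"dx":-0.05,"dy":-0.05,"dz":1.2,"wx":0,"wy":0,"wz":0}
  ]
}}

```text
time_s: 24.85
tool_pos: [0.5779, -0.2093, 0.172]
eef_rot: [-3.141, -0.033, 0.002]
contact_force: [-3.9, -0.4, -2.4]
gripper_width: 0.024
gripper_force: 60.0
```

Request:
{"fn": "drive_tool", "kwargs": {
  "plan": [
    {"dx":0,"dy":0,"dz":0.5,"wx":0,"wy":0,"wz":0},
    {"dx":0,"dy":0,"dz":1,"wx":0,"wy":0,"wz":0},
    {"dx":0,"dy":0,"dz":1.3,"wx":0,"wy":0,"wz":0},
    {"dx":0,"dy":0,"dz":1.3,"wx":0,"wy":0,"wz":0},
    {"dx":0,"dy":0,"dz":1.3,"wx":0,"wy":0,"wz":0}
  ]
}}

```text
time_s: 25.35
tool_pos: [0.578, -0.2095, 0.1593]
eef_rot: [-3.141, -0.033, 0.001]
contact_force: [-4.5, -1.7, -2.7]
gripper_width: 0.0239
gripper_force: 60.0
```

Seated about 24 mm deep. I'll release gently, then rise.

Request:
{"fn": "drive_tool", "kwargs": {
  "plan": [
    {"dx":0,"dy":0,"dz":0,"wx":0,"wy":0,"wz":0},
    {"dx":0,"dy":0,"dz":0,"wx":0,"wy":0,"wz":0},
    {"dx":0,"dy":0,"dz":0,"wx":0,"wy":0,"wz":0},
    {"dx":0,"dy":0,"dz":0,"wx":0,"wy":0,"wz":0},
    {"dx":0,"dy":0,"dz":0,"wx":0,"wy":0,"wz":0},
    {"dx":0,"dy":0,"dz":0,"wx":0,"wy":0,"wz":0},
    {"dx":0,"dy":0,"dz":-2,"wx":0,"wy":0,"wz":0},
    {"dx":0,"dy":0,"dz":-5,"wx":0,"wy":0,"wz":0},
    {"dx":0,"dy":0,"dz":-9,"wx":0,"wy":0,"wz":0},
    {"dx":0,"dy":0,"dz":-13,"wx":0,"wy":0,"wz":0},
    {"dx":0,"dy":0,"dz":-17,"wx":0,"wy":0,"wz":0},
    {"dx":0,"dy":0,"dz":-17,"wx":0,"wy":0,"wz":0},
    {"dx":0,"dy":0,"dz":-17,"wx":0,"wy":0,"wz":0}
  ],
  "fingers": 7
}}

```text
time_s: 26.65
tool_pos: [0.5787, -0.2095, 0.3306]
eef_rot: [3.141, 0.033, 0.003]
contact_force: [-0.5, 0.9, -0.7]
gripper_width: 0.07
gripper_force: 0.0
```

```bash
python3 - <<'E'
from h import *
s=snap('scene','raw5.png');cv2.imwrite('pics/p5.png',cv2.cvtColor(cv2.resize(s['img'][160:250,110:245],(800,533),interpolation=cv2.INTER_CUBIC),4))
print(proj(s,(.5865,.0355,.246)))
go((.5865,.0355,.33,1.2),(.5865,.0355,.26,1.2))
E
```

```text
[220.77131463 184.04825675]
t 26.7 tcp [ 0.578  -0.2092  0.329 ] yaw 1.2 F [-0.5 -0.2 -0.5] w 0.0701
(0.5865, 0.0355, 0.33, 1.2) -> [  1.37 -24.45  -0.09] [-0.02  0.04 -0.  ] rows 5
(0.5865, 0.0355, 0.26, 1.2) -> [  1.37 -24.45   6.91] [-0.02  0.04 -0.  ] rows 6
```

View pics/p5.png

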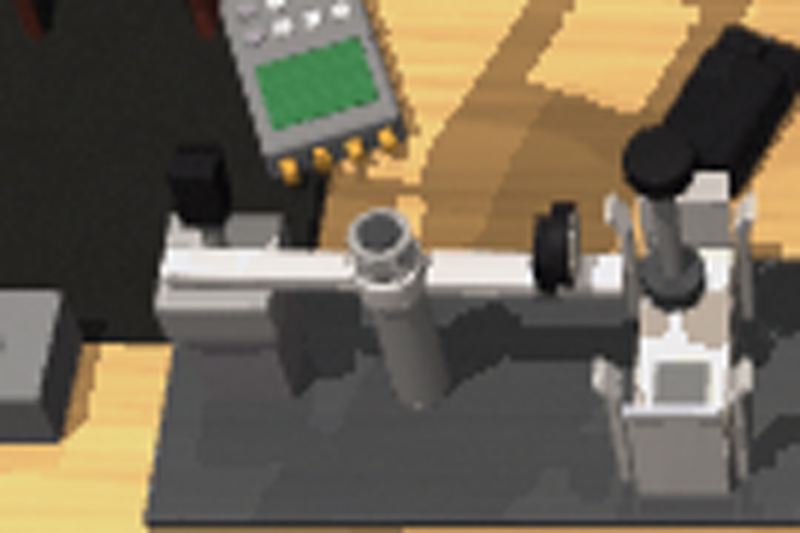

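Locked: the pin stands behind the tail with the head at (200,185), and the knob is at (658,160). I'll press the knob with shut fingers.

Request:
{"fn": "drive_tool", "kwargs": {
  "plan": [
    {"dx":0.5,"dy":-4.5,"dz":0,"wx":0,"wy":0,"wz":0},
    {"dx":1,"dy":-9,"dz":0,"wx":0,"wy":0,"wz":0},
    {"dx":1.5,"dy":-13.5,"dz":0,"wx":0,"wy":0,"wz":0},
    {"dx":1.8,"dy":-18,"dz":0,"wx":0,"wy":0,"wz":0},
    {"dx":2,"dy":-22,"dz":0,"wx":0,"wy":0,"wz":0},
    {"dx":2,"dy":-24.4,"dz":0,"wx":0,"wy":0,"wz":0},
    {"dx":2,"dy":-24.4,"dz":0,"wx":0,"wy":0,"wz":0},
    {"dx":2,"dy":-24.4,"dz":3,"wx":0,"wy":0,"wz":0},
    {"dx":2,"dy":-24.4,"dz":6,"wx":0,"wy":0,"wz":0},
    {"dx":2,"dy":-24.4,"dz":7.5,"wx":0,"wy":0,"wz":0},
    {"dx":2,"dy":-24.4,"dz":8.5,"wx":0,"wy":0,"wz":0},
    {"dx":2,"dy":-24.4,"dz":9.5,"wx":0,"wy":0,"wz":0},
    {"dx":2,"dy":-24.4,"dz":9.5,"wx":0,"wy":0,"wz":0},
    {"dx":2,"dy":-24.4,"dz":9.5,"wx":0,"wy":0,"wz":0}
  ],
  "fingers": 0,
  "grip_force": 20
}}

```text
time_s: 28.1
tool_pos: [0.5938, 0.0348, 0.2354]
eef_rot: [3.141, 0.032, 0.001]
contact_force: [-0.5, -1.3, 0.9]
gripper_width: 0.0002
gripper_force: 0.6
```

Request:
{"fn": "drive_tool", "kwargs": {
  "plan": [
    {"dx":0,"dy":0,"dz":1,"wx":0,"wy":0,"wz":0},
    {"dx":0,"dy":0,"dz":2,"wx":0,"wy":0,"wz":0},
    {"dx":0,"dy":0,"dz":3,"wx":0,"wy":0,"wz":0},
    {"dx":0,"dy":0,"dz":4,"wx":0,"wy":0,"wz":0},
    {"dx":0,"dy":0,"dz":4.3,"wx":0,"wy":0,"wz":0},
    {"dx":0,"dy":0,"dz":4.3,"wx":0,"wy":0,"wz":0},
    {"dx":0,"dy":0,"dz":4.3,"wx":0,"wy":0,"wz":0}
  ]
}}

```text
time_s: 28.8
tool_pos: [0.5935, 0.035, 0.1918]
eef_rot: [-3.141, -0.033, -0.0]
contact_force: [1.4, 0.3, 3.1]
gripper_width: 0.0005
gripper_force: 1.4
```

Knob contact follows at 3 N. I'll go in small steps to foot contact.

Request:
{"fn": "drive_tool", "kwargs": {
  "plan": [
    {"dx":0,"dy":0,"dz":0.2,"wx":0,"wy":0,"wz":0},
    {"dx":0,"dy":0,"dz":0.4,"wx":0,"wy":0,"wz":0},
    {"dx":0,"dy":0,"dz":0.6,"wx":0,"wy":0,"wz":0},
    {"dx":0,"dy":0,"dz":0.6,"wx":0,"wy":0,"wz":0},
    {"dx":0,"dy":0,"dz":0.6,"wx":0,"wy":0,"wz":0}
  ]
}}

```text
time_s: 29.3
tool_pos: [0.5936, 0.035, 0.1864]
eef_rot: [-3.141, -0.033, -0.001]
contact_force: [-0.8, -0.5, 7.2]
gripper_width: 0.0007
gripper_force: 3.9
```

Request:
{"fn": "drive_tool", "kwargs": {
  "plan": [
    {"dx":0,"dy":0,"dz":0.1,"wx":0,"wy":0,"wz":0},
    {"dx":0,"dy":0,"dz":0.1,"wx":0,"wy":0,"wz":0},
    {"dx":0,"dy":0,"dz":0.1,"wx":0,"wy":0,"wz":0},
    {"dx":0,"dy":0,"dz":0.1,"wx":0,"wy":0,"wz":0},
    {"dx":0,"dy":0,"dz":0.1,"wx":0,"wy":0,"wz":0},
    {"dx":0,"dy":0,"dz":0.1,"wx":0,"wy":0,"wz":0},
    {"dx":0,"dy":0,"dz":0.1,"wx":0,"wy":0,"wz":0},
    {"dx":0,"dy":0,"dz":0.1,"wx":0,"wy":0,"wz":0},
    {"dx":0,"dy":0,"dz":0.1,"wx":0,"wy":0,"wz":0},
    {"dx":0,"dy":0,"dz":0.1,"wx":0,"wy":0,"wz":0},
    {"dx":0,"dy":0,"dz":0.1,"wx":0,"wy":0,"wz":0},
    {"dx":0,"dy":0,"dz":0.1,"wx":0,"wy":0,"wz":0}
  ]
}}

```text
time_s: 30.5
tool_pos: [0.5936, 0.035, 0.1863]
eef_rot: [-3.141, -0.033, -0.002]
contact_force: [-2.7, -0.2, 14.7]
gripper_width: 0.0003
gripper_force: 7.3
```

Pressed at 14.7 N for over a second. I'll let it rise and go back above the pin.

Request:
{"fn": "drive_tool", "kwargs": {
  "plan": [
    {"dx":0,"dy":0,"dz":-1,"wx":0,"wy":0,"wz":0},
    {"dx":0,"dy":0,"dz":-3,"wx":0,"wy":0,"wz":0},
    {"dx":0,"dy":0,"dz":-5,"wx":0,"wy":0,"wz":0},
    {"dx":0,"dy":0,"dz":-7,"wx":0,"wy":0,"wz":0},
    {"dx":0,"dy":0,"dz":-11,"wx":0,"wy":0,"wz":0},
    {"dx":0,"dy":0,"dz":-14.5,"wx":0,"wy":0,"wz":0},
    {"dx":0,"dy":0,"dz":-14.5,"wx":0,"wy":0,"wz":0},
    {"dx":-0.5,"dy":4.5,"dz":-14.5,"wx":0,"wy":0,"wz":0},
    {"dx":-1,"dy":9,"dz":-14.5,"wx":0,"wy":0,"wz":0},
    {"dx":-1.5,"dy":13.5,"dz":-14.5,"wx":0,"wy":0,"wz":0},
    {"dx":-2,"dy":18,"dz":-14.5,"wx":0,"wy":0,"wz":0},
    {"dx":-2.5,"dy":22,"dz":-14.5,"wx":0,"wy":0,"wz":0},
    {"dx":-2.8,"dy":24.4,"dz":-14.5,"wx":0,"wy":0,"wz":0},
    {"dx":-2.8,"dy":24.4,"dz":-14.5,"wx":0,"wy":0,"wz":0},
    {"dx":-2.8,"dy":24.4,"dz":-14.5,"wx":0,"wy":0,"wz":0},
    {"dx":-2.8,"dy":24.4,"dz":-14.5,"wx":0,"wy":0,"wz":0}
  ],
  "fingers": 0
}}

```text
time_s: 32.1
tool_pos: [0.5702, -0.2084, 0.329]
eef_rot: [-3.141, -0.034, 0.002]
contact_force: [0.7, -0.0, -0.3]
gripper_width: 0.0007
gripper_force: 0.0
```

```bash
python3 - <<'E'
from h import *
import pickle
s=snap('scene');im=s['img'].astype(int).sum(2)
# dark head blob around expected pixel, and reference from raw5 (same)
y0,x0=182,135;a=im[y0:y0+18,x0:x0+17]
print(a)
print(proj(s,(.578,-.2095,.177)),proj(s,(.566,-.2095,.177)))
go((.570,-.2095,.23,1.2),(.570,-.2095,.157,1.2))
E
```

```text
[[100 102 103 100 105  99 105 102 104 104 106 105 104 104 103 102 107]
 [101 103 100 101 102 102  99 105 100 102  98 105 102 103 105 105 103]
 [ 99 101 101 104 100  90  96 100 102  95  84  99 102 106 101 106 102]
 [102 102 104 102  91  94  94  93  97  97  92  93  84  99  99 101 102]
 [101  99 108 104 171  96  97  95  91  96  94  75  68 105  99 101 107]
 [100 106 100  97 109  95  96  95  93  98  98  54  50  98 102 105 103]
 [105 105 108  96  94  93  95  96  97  90  98  30  33 101 101 100 105]
 [100 105 102  96  91  92  90  92 100 100  98  33  39  86 101 103 102]
 [103 103 101 106  82  73  81  70  73  60  62  29  21  63  96 102 107]
 [106 104 107  81  61  55  53  55  56  55  58  28  26  57 105 104 107]
 [106 109 111 102  58  51  58  56  52  52  49  43  25  38 103 108 106]
 [103 107 113 106  71  57  55  45  52  55  49  49  22  30 110 103 105]
 [104 110 108 105  80  51  58  55  53  51  48  53  20  32 108 109 105]
 [107 100 101 108  90  56  57  55  49  57  53  51  43  51 106 107 105]
 [103 108 106 218 420  58  59  59  51  50  52  41  44 129 289 289 289]
 [104 108 107 229 553 293  49  55  47  49  55  52  52 272 364 366 365]
 [105 104 111 329 565 424 169 171 167 139 141 134 163 355 367 367 366]
 [106 107 121 440 569 554 543 547 544 235 237 223 206 372 369 371 371]]
[142.63679902 193.43873785] [143.28852156 190.1954197 ]
t 32.15 tcp [ 0.5703 -0.2082  0.3292] yaw 1.27 F [-0.2  0.2  1.1] w 0.0007
(0.57, -0.2095, 0.23, 1.2) -> [-0.03  0.13  9.92] [-0.04  0.05  0.07] rows 2
(0.57, -0.2095, 0.157, 1.2) -> [-0.02  0.14 17.22] [-0.04  0.05  0.07] rows 4
```

The head is at about pixel (143.3,191), so x≈0.569, a lean of about 6°. I'll tilt the tool to match and grasp.

Request:
{"fn": "drive_tool", "kwargs": {
  "plan": [
    {"dx":0,"dy":0.15,"dz":4,"wx":0,"wy":3,"wz":0},
    {"dx":0,"dy":0.15,"dz":8,"wx":0,"wy":6,"wz":0},
    {"dx":0,"dy":0.15,"dz":11,"wx":0,"wy":6,"wz":0},
    {"dx":0,"dy":0.15,"dz":11,"wx":0,"wy":6,"wz":0},
    {"dx":0,"dy":0.15,"dz":13,"wx":0,"wy":6,"wz":0},
    {"dx":0.05,"dy":0.15,"dz":15,"wx":0,"wy":6,"wz":0},
    {"dx":0.05,"dy":0.15,"dz":17,"wx":0,"wy":6,"wz":0},
    {"dx":0.05,"dy":0.15,"dz":17,"wx":0,"wy":6,"wz":0},
    {"dx":0.05,"dy":0.15,"dz":17,"wx":0,"wy":6,"wz":0},
    {"dx":0.05,"dy":0.15,"dz":17,"wx":0,"wy":6,"wz":0}
  ],
  "fingers": 7
}}

```text
time_s: 33.15
tool_pos: [0.5723, -0.2112, 0.1617]
eef_rot: [-3.137, -0.034, -0.169]
contact_force: [0.0, 0.1, 0.7]
gripper_width: 0.0698
gripper_force: 0.0
```

Request:
{"fn": "drive_tool", "kwargs": {
  "plan": [
    {"dx":0,"dy":0,"dz":0,"wx":0,"wy":0,"wz":0},
    {"dx":0,"dy":0,"dz":0,"wx":0,"wy":0,"wz":0},
    {"dx":0,"dy":0,"dz":0,"wx":0,"wy":0,"wz":0},
    {"dx":0,"dy":0,"dz":0,"wx":0,"wy":0,"wz":0},
    {"dx":0,"dy":0,"dz":0,"wx":0,"wy":0,"wz":0},
    {"dx":0,"dy":0,"dz":0,"wx":0,"wy":0,"wz":0},
    {"dx":0,"dy":0,"dz":0,"wx":0,"wy":0,"wz":0},
    {"dx":0,"dy":0,"dz":0,"wx":0,"wy":0,"wz":0},
    {"dx":0,"dy":0,"dz":0,"wx":0,"wy":0,"wz":0}
  ],
  "fingers": 1.5,
  "grip_force": 50
}}

```text
time_s: 34.05
tool_pos: [0.5709, -0.2109, 0.1596]
eef_rot: [-3.136, -0.033, -0.164]
contact_force: [-0.2, 1.3, 0.5]
gripper_width: 0.024
gripper_force: 49.9
```

Request:
{"fn": "drive_tool", "kwargs": {
  "plan": [
    {"dx":0,"dy":0,"dz":-1,"wx":0,"wy":0,"wz":0},
    {"dx":0,"dy":0,"dz":-3,"wx":0,"wy":0,"wz":0},
    {"dx":0,"dy":0,"dz":-6,"wx":0,"wy":0,"wz":0},
    {"dx":0,"dy":0,"dz":-10,"wx":0,"wy":0,"wz":0},
    {"dx":0,"dy":0,"dz":-14,"wx":0,"wy":0,"wz":0},
    {"dx":0,"dy":0,"dz":-14,"wx":0,"wy":-3,"wz":0},
    {"dx":0,"dy":0,"dz":-14,"wx":0,"wy":-6,"wz":0},
    {"dx":0,"dy":0,"dz":-14,"wx":0,"wy":-6,"wz":0},
    {"dx":0,"dy":0,"dz":-14,"wx":0,"wy":-6,"wz":0},
    {"dx":0,"dy":0,"dz":-14,"wx":0,"wy":-6,"wz":0}
  ]
}}

```text
time_s: 35.05
tool_pos: [0.5558, -0.2113, 0.2986]
eef_rot: [-3.141, -0.033, 0.0]
contact_force: [-0.1, 0.2, -1.3]
gripper_width: 0.0242
gripper_force: 50.0
```

```bash
python3 - <<'E'
from h import *
s=snap('scene');cv2.imwrite('pics/p6.png',cv2.cvtColor(cv2.resize(s['img'][140:250,100:245],(780,592),interpolation=cv2.INTER_CUBIC),4))
go((.591,-.3497,.30,1.2),(.591,-.3497,.135,1.2))
p=np.array(arm.observe()['tool_pos']);print(proj(s,p-[0,0,.0646]))
E
```

```text
t 35.1 tcp [ 0.5558 -0.2113  0.2987] yaw 1.19 F [-0.2  0.2 -0.3] w 0.0237
(0.591, -0.3497, 0.3, 1.2) -> [ 3.24 13.91 -0.14] [-0.01  0.   -0.01] rows 3
(0.591, -0.3497, 0.135, 1.2) -> [ 3.24 13.91 16.36] [-0.01  0.   -0.01] rows 5
[139.22400552 176.57351653]
```

View pics/p6.png

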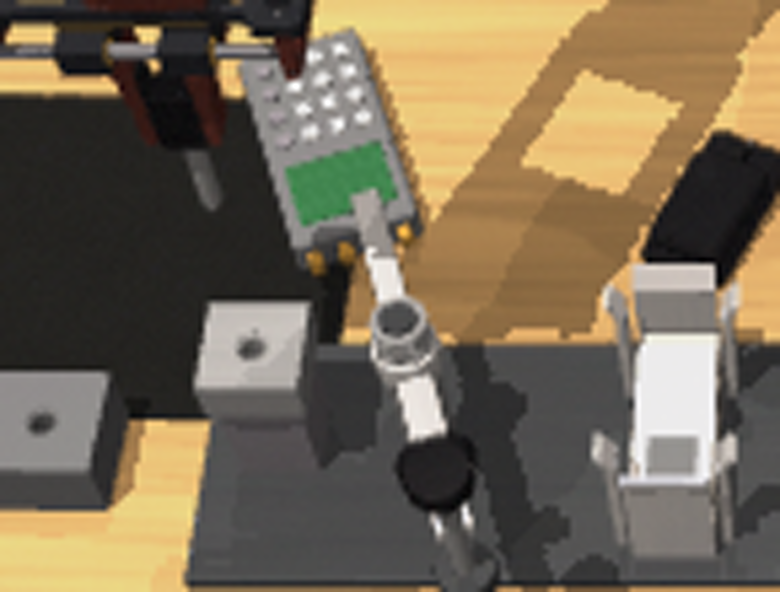

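The bracket is back at rest, the modules are still stacked, and the pin is held with its tip at (212,208). I'll go to the same pose as the earlier picture and compare tip positions in the image.

Request:
{"fn": "drive_tool", "kwargs": {
  "plan": [
    {"dx":1,"dy":4.5,"dz":0.1,"wx":0,"wy":0,"wz":0},
    {"dx":2,"dy":9,"dz":0.1,"wx":0,"wy":0,"wz":0},
    {"dx":3.1,"dy":13.8,"dz":0.1,"wx":0,"wy":0,"wz":0},
    {"dx":3.1,"dy":13.8,"dz":0.1,"wx":0,"wy":0,"wz":0},
    {"dx":3.1,"dy":13.8,"dz":0.1,"wx":0,"wy":0,"wz":0},
    {"dx":3.1,"dy":13.8,"dz":0.1,"wx":0,"wy":0,"wz":0},
    {"dx":3.1,"dy":13.8,"dz":0.1,"wx":0,"wy":0,"wz":0}
  ]
}}

```text
time_s: 35.8
tool_pos: [0.59, -0.3474, 0.2981]
eef_rot: [-3.141, -0.035, 0.0]
contact_force: [0.0, -0.1, -0.7]
gripper_width: 0.0239
gripper_force: 50.0
```

```bash
python3 - <<'E'
from h import *
s=snap('scene');new=cv2.cvtColor(cv2.resize(s['img'][150:250,80:200],(720,600)),4)
cv2.imwrite('pics/p7.png',new)
old=cv2.imread('pics/p1.png')
g=lambda i:cv2.cvtColor(i,cv2.COLOR_BGR2GRAY)
for a,n in(((40,185,85,225),'tip'),((25,150,80,190),'upper shank'),((0,40,150,150),'fingers'),((90,350,250,500),'stand')):
    x0,y0,x1,y1=a;r=cv2.matchTemplate(g(new)[max(0,y0-25):y1+25,max(0,x0-25):x1+25],g(old)[y0:y1,x0:x1],cv2.TM_CCOEFF_NORMED)
    _,v,_,l=cv2.minMaxLoc(r);print(n,round(v,3),((l[0]+max(0,x0-25)-x0)/6,(l[1]+max(0,y0-25)-y0)/6))
p=np.array([.5895,-.3491,.233])
for d in((0,0,0),(.003,0,0),(0,0,-.003),(0,.003,0)):print(d,(proj(s,p+d)-proj(s,p)).round(2))
go((.591,-.3497,.135,1.2))
E
```

```text
tip 0.984 (0.8333333333333334, 1.1666666666666667)
upper shank 0.931 (0.16666666666666666, 0.0)
fingers 0.974 (0.6666666666666666, 0.0)
stand 1.0 (0.0, 0.0)
(0, 0, 0) [0. 0.]
(0.003, 0, 0) [-0.23  0.83]
(0, 0, -0.003) [0.31 0.58]
(0, 0.003, 0) [1.01 0.02]
t 35.85 tcp [ 0.5901 -0.3474  0.2982] yaw 1.27 F [-0.3  0.2 -0.7] w 0.0236
(0.591, -0.3497, 0.135, 1.2) -> [ 0.08  0.23 16.32] [-0.01 -0.    0.07] rows 4
```

Request:
{"fn": "drive_tool", "kwargs": {
  "plan": [
    {"dx":-0.1,"dy":0.2,"dz":4,"wx":0,"wy":0,"wz":0},
    {"dx":-0.1,"dy":0.2,"dz":8,"wx":0,"wy":0,"wz":0},
    {"dx":-0.1,"dy":0.2,"dz":12,"wx":0,"wy":0,"wz":0},
    {"dx":-0.1,"dy":0.2,"dz":15,"wx":0,"wy":0,"wz":0},
    {"dx":-0.1,"dy":0.2,"dz":17,"wx":0,"wy":0,"wz":0},
    {"dx":-0.1,"dy":0.2,"dz":17,"wx":0,"wy":0,"wz":0},
    {"dx":-0.1,"dy":0.2,"dz":17,"wx":0,"wy":0,"wz":0},
    {"dx":-0.1,"dy":0.2,"dz":17,"wx":0,"wy":0,"wz":0}
  ]
}}

```text
time_s: 36.65
tool_pos: [0.5903, -0.351, 0.1299]
eef_rot: [3.14, 0.034, 0.004]
contact_force: [-0.5, 0.2, -0.1]
gripper_width: 0.024
gripper_force: 50.0
```

```bash
python3 - <<'E'
from h import *
go((.5888,-.3497,.125,1.2),(.5888,-.3497,.108,1.2),(.5888,-.3497,.0895,1.2))
E
```

```text
t 36.65 tcp [ 0.5903 -0.351   0.1299] yaw 1.23 F [-0.5  0.2 -0.1] w 0.024
(0.5888, -0.3497, 0.125, 1.2) -> [-0.15 -0.13  0.49] [ 0.09 -0.14  0.03] rows 1
(0.5888, -0.3497, 0.108, 1.2) -> [-0.15 -0.14  2.19] [ 0.09 -0.14  0.03] rows 1
(0.5888, -0.3497, 0.0895, 1.2) -> [-0.16 -0.14  4.04] [ 0.09 -0.14  0.03] rows 1
```

Request:
{"fn": "drive_tool", "kwargs": {
  "plan": [
    {"dx":-0.05,"dy":0,"dz":0.3,"wx":0,"wy":0,"wz":0},
    {"dx":-0.05,"dy":0,"dz":0.3,"wx":0,"wy":0,"wz":0},
    {"dx":-0.05,"dy":0,"dz":0.3,"wx":0,"wy":0,"wz":0},
    {"dx":-0.05,"dy":0,"dz":0.7,"wx":0,"wy":0,"wz":0},
    {"dx":-0.05,"dy":0,"dz":1.1,"wx":0,"wy":0,"wz":0},
    {"dx":-0.05,"dy":0,"dz":1.5,"wx":0,"wy":0,"wz":0},
    {"dx":-0.05,"dy":0,"dz":1.8,"wx":0,"wy":0,"wz":0},
    {"dx":-0.05,"dy":0,"dz":1.8,"wx":0,"wy":0,"wz":0},
    {"dx":-0.05,"dy":0,"dz":1.8,"wx":0,"wy":0,"wz":0}
  ]
}}

```text
time_s: 37.55
tool_pos: [0.5887, -0.3507, 0.1097]
eef_rot: [-3.141, -0.033, 0.0]
contact_force: [0.1, -0.6, -0.8]
gripper_width: 0.0238
gripper_force: 50.0
```

Request:
{"fn": "drive_tool", "kwargs": {
  "plan": [
    {"dx":0,"dy":0,"dz":0.5,"wx":0,"wy":0,"wz":0},
    {"dx":0,"dy":0,"dz":1,"wx":0,"wy":0,"wz":0},
    {"dx":0,"dy":0,"dz":1.5,"wx":0,"wy":0,"wz":0},
    {"dx":0,"dy":0,"dz":1.9,"wx":0,"wy":0,"wz":0},
    {"dx":0,"dy":0,"dz":1.9,"wx":0,"wy":0,"wz":0},
    {"dx":0,"dy":0,"dz":1.9,"wx":0,"wy":0,"wz":0}
  ]
}}

```text
time_s: 38.15
tool_pos: [0.5888, -0.3507, 0.0907]
eef_rot: [-3.141, -0.033, 0.0]
contact_force: [0.8, -0.8, -1.5]
gripper_width: 0.0238
gripper_force: 50.0
```

Request:
{"fn": "drive_tool", "kwargs": {
  "plan": [
    {"dx":0,"dy":0,"dz":0,"wx":0,"wy":0,"wz":0},
    {"dx":0,"dy":0,"dz":0,"wx":0,"wy":0,"wz":0},
    {"dx":0,"dy":0,"dz":0,"wx":0,"wy":0,"wz":0},
    {"dx":0,"dy":0,"dz":0,"wx":0,"wy":0,"wz":0},
    {"dx":0,"dy":0,"dz":0,"wx":0,"wy":0,"wz":0},
    {"dx":0,"dy":0,"dz":0,"wx":0,"wy":0,"wz":0},
    {"dx":0,"dy":0,"dz":-3,"wx":0,"wy":0,"wz":0},
    {"dx":0,"dy":0,"dz":-7,"wx":0,"wy":0,"wz":0},
    {"dx":0,"dy":0,"dz":-12,"wx":0,"wy":0,"wz":0},
    {"dx":0,"dy":0,"dz":-17,"wx":0,"wy":0,"wz":0},
    {"dx":0,"dy":0,"dz":-21,"wx":0,"wy":0,"wz":0},
    {"dx":0,"dy":0,"dz":-21,"wx":0,"wy":0,"wz":0},
    {"dx":0,"dy":0,"dz":-21,"wx":0,"wy":0,"wz":0},
    {"dx":0,"dy":0,"dz":-21,"wx":0,"wy":0,"wz":0}
  ],
  "fingers": 7
}}

```text
time_s: 39.55
tool_pos: [0.5879, -0.3502, 0.2991]
eef_rot: [-3.14, -0.033, 0.004]
contact_force: [0.5, 0.4, 0.6]
gripper_width: 0.0705
gripper_force: 0.0
```

```bash
python3 - <<'E'
from h import *
s=snap('scene');new=s['img'];import pickle
old=pickle.load(open('scene.pkl','rb'))['img']; c3=cv2.imread('pics/c3.png')
n=cv2.resize(new[180:252,90:250],(800,360))[:,:,::-1]
d=cv2.absdiff(np.ascontiguousarray(n),c3).max(2)
for nm,(x0,y0,x1,y1) in dict(stand_pin=(20,110,170,275),lock=(225,75,350,200),bracket=(380,0,520,355),cradle=(600,40,740,320)).items(): print(nm,'changed px frac',(d[y0:y1,x0:x1]>60).mean().round(3))
d=cv2.absdiff(new,old).max(2)
print('meter',(d[140:195,145:180]>60).mean().round(3),'mouse',(d[163:192,218:248]>60).mean().round(3))
g=lambda i:cv2.cvtColor(np.ascontiguousarray(i),cv2.COLOR_BGR2GRAY)
for nm,(x0,y0,x1,y1) in dict(head=(38,118,95,180),cradle=(600,40,740,320)).items():
    r=cv2.matchTemplate(g(n)[y0-15:y1+15,x0-15:x1+15],g(c3)[y0:y1,x0:x1],cv2.TM_CCOEFF_NORMED);_,v,_,l=cv2.minMaxLoc(r);print(nm,round(v,3),(l[0]-15)/5,(l[1]-15)/5)
print(arm.observe()['contact_force'])
E
```

```text
stand_pin changed px frac 0.01
lock changed px frac 0.017
bracket changed px frac 0.058
cradle changed px frac 0.122
meter 0.059 mouse 0.0
head 0.935 0.8 -1.0
cradle 0.891 0.8 -0.2
[ 0.55703186 -0.13725557 -0.27403991]
```

The pin stands in its stand, the bracket and stack look as they should, and the gripper touches nothing. I'm handing in.

```bash
python3 -c "
from rig import arm
print(arm.close_job())"
```

```text
the job is handed in; nothing more can be done
None
```

I handed the job in at about 40 s and got no verdict back; by my own checks both modules are stacked, the gauge was pressed at 14.7 N, the bracket is at rest, the pin is in its stand, and the mouse and meter are where they were.

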